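# Kit tuners and heat sinks into two stack-nest bins

### The arm

A 6-joint arm with a two-finger parallel gripper is mounted at the origin on the work surface. World frame = base frame: x ahead of the robot, y to its left, z up, the work surface at z = 0. Lengths are in m, angles in rad, forces in N, time in s.
With the tool pointing down it reaches from about 0.3 to 0.875 m from the base axis. Payload 6.4 kg.
Tool frame: the origin (TCP) lies midway between the tips of the shut fingers; the grasp point (between the pads) lies 19 mm behind it; x points along the fingers, y is the direction in which the jaws open and shut, and the axes are right-handed (so a half turn about x gives the same grasp; the last joint's range is limited). The gripper opens to 88 mm and grips with 3 to 60 N. Pads are 18 mm wide; open, the fingers measure 123 mm over their backs; the gripper's body (75 mm by 187 mm) begins 45 mm behind the grasp point.
Start: joints at [0.964, 0.181, 1.607, -0, 1.354, -0.206], TCP at [0.224, 0.529, 0.239] pointing down, gripper open.
Joint ranges: [-2.99, 2.99], [-0.89, 2.07], [0.3, 2.58], [-1.14, 4.28], [0, 2.63], [-3.12, 3.12]. Speed limits (rad/s): [2.57, 2.57, 3.01, 3.14, 3.14, 3.14].

### API

Orientations are given as a rotation vector (axis times angle).
In Python, from cell import readout, cams, job gives the robot as it stands.
- The arm moves only by the tool move_arm, never from a script. Its argument "increments" is a list of rows, each an object with "dr": the turn, a rotation vector about the tool's x, y, z in degrees, a list of three; "xyz": the shift along the tool's x, y, z in m, a list of three; "grip": the opening, from -1 (shut) to 1 (fully open). A call has 1 to 20 rows; each row shifts and turns the pose as measured when the row begins, along the tool's axes as they then stand; what a row does not reach is not made up. A row lasts 1/10 s, in which the tool goes at most 50 mm and 8.59 degrees, less where a joint would pass 70% of its speed; a pose out of reach is approached as far as the arm can. A call with a gripper value outside its range is refused whole. The fingers move at their own pace and stop on an object; "grip_force" is the grip in N (left out, the last holds). Time passes only in rows, so rows that do not move let the fingers close. It gives the time, the measured TCP pose, the force and the opening at its end, in the units of the state.
- readout.observe(): the state, without advancing time (a new reading comes with each control period).
- cams.capture(name): name is "scene" or "top"; returns (picture, depth): 400x640x3 uint8, blue, green, red; 400x640 float32, m along the optical axis (not along the pixel's ray), 0 where there is no reading.
- cams.camera_params(name): a dict with "camera_matrix" (3x3 intrinsics, pixels), "k1" (the pictures are not rectified: a ray, as slopes to the right and down, at radius r is drawn at 1 + k1 r^2 times it, then the intrinsics apply), "position" and "rotation" of the camera in the world. Camera axes: x right, y up, looking along -z (the intrinsics and any distortion apply to the point x, -y, -z); pixel columns grow to the right and rows downward; lengths in m; the calibration is good to about 2 mm. A picture is of the moment at which its call begins. camera_params takes no time and is no camera call.
- job.finish_job(): hands the job in, once; it reports no verdict.
The state is a dict: "time_s": time; "qpos": joint angles; "qd": joint speeds; "joint_torque": joint torques, N m; "tool_pos": TCP position; "eef_rot": TCP orientation; "contact_force": force on the tool from outside, world axes, zero at the start; "ft_torque": the same for the moment, N m; "width": finger opening in m.
Only numpy, scipy, OpenCV 4.12 (cv2) and the standard library are available. Lean on these libraries where they do the work, as an engineer would, in place of code of your own. Each camera call takes 0.05 s, during which the arm holds its last target. There are 200 camera calls.

### The job

Make up the repair kit: lay the two tuner modules (the metal cans with a single coaxial socket) flat in the blue bin that stands on the black mat, then stack the other bin on top of it, turned half round from it so that its lugs stand on the rim of the lower bin instead of nesting down onto the tuners. The two long straight-finned heat sinks are to end up lying flat in that upper bin. Leave the line amplifier (the similar can with a socket at both ends), the square pin heat sink and the remote control where they are.

Things in the scene. Friction and masses are not known exactly. Their poses are not given: they have to be found in the camera images.
- bin_low: Blue stack-nest bin on the 3 mm black mat. Origin: centre of underside; +x: end with the white label (holder juts 13 mm). Height 66, mouth 170 x 110 inside (x, y), floor 151 x 91, floor top at z 3 (mm). Upright rim band z 38-66: 10.5 thick along the sides (middle x 0, y +-60: pinch from above), 9 at the ends. Each side band has pockets 22 long at x +60, -30; lugs 18 long below them, from z 10.
- bin_top: The other bin, empty, on the bare bench: same measures and axes as bin_low, label end facing roughly the same way (within 0.6 rad). Set on bin_low the same way round, its lugs drop into the pockets and it nests, 34 mm higher; turned half round, they rest on the flat rim and it stands level with its origin 56 mm above that of bin_low, with about 5 mm of play each way.
- tuner_a: Tuner module: metal can 64 x 38 x 15 mm (x, y, z) with one brass coaxial socket (12 mm thick, 15 mm long) at its +x end and a row of fine pins (6 mm) at its -x end. Grip it across the 38 mm. Origin: centre of the underside of the can; z up. 70 g. Belongs in bin_low.
- tuner_b: A second tuner module, identical to tuner_a. Belongs in bin_low.
- sink_a: Straight-finned aluminium heat sink, 70 x 36 x 25 mm (x, y, z), six fins running along x on a 4 mm base; grip it across the 36 mm. Origin: centre of the underside; z up. 85 g. Belongs in bin_top.
- sink_b: A second straight-finned heat sink, identical to sink_a. Belongs in bin_top.
- amplifier: Line amplifier, a look-alike of the tuners that does not belong: the same metal can 64 x 38 x 15 mm but with a brass coaxial socket at both ends (94 mm over all along x). Origin: centre of the underside. To be left alone.
- pin_sink: Square pin heat sink, a look-alike that does not belong: aluminium, 50 x 50 x 25 mm, 5 x 5 upright square pins. Origin: centre of the underside. To be left alone.
- remote: Black remote control 170 x 46 x 20 mm lying keys up, at the right of the work. Origin: centre of the underside, x along its length. To be left alone.

How it is judged:
By the outcome, as a careful person would: the job done as asked, in the order asked, and still so for the second after the job is handed in, with the robot touching nothing.
It also fails if it takes over 138 s, if anything falls off the work surface, if the arm or the gripper's body presses on something with over 40 N, if the wrist force passes 120 N, or if a joint passes its speed limit or range.

## Working session

There is one attempt and no reset: what is moved stays moved. The work goes in short steps, Python scripts to look and compute and a tool call to move; the robot and the scene stay as the last step left them, time stands still between calls to the robot, and variables do not carry over. Pictures are saved under pics/ and viewed, on a budget of 14 in all, crops included, one or two more only if the job needs it, and the job is handed in when it is done.

Besides the shell and the picture viewer there is one more tool, called after "Request:" by a JSON object that holds its "api" and its "payload", one argument or row to a line. move_arm: Moves the arm, as the interface text tells. Its arguments: {"type":"object","properties":{"increments":{"type":"array"},"grip_force":{"type":"number"}},"required":["increments"]}

```bash
ls; mkdir -p pics
cat > h.py <<'E'
import numpy as np, cv2
from cell import readout, cams, job
from scipy.spatial.transform import Rotation as R
def cap(n,tag):
    im,d=cams.capture(n); cv2.imwrite(f'pics/{tag}.png',im); np.save(f'pics/{tag}.npy',d); return im,d
def pts(n,d):
    p=cams.camera_params(n);K=np.array(p['camera_matrix']);k=p['k1']
    h,w=d.shape; u,v=np.meshgrid(np.arange(w),np.arange(h))
    q=cv2.undistortPoints(np.stack([u,v],-1).reshape(-1,1,2).astype(np.float64),K,np.array([k,0,0,0.])).reshape(h,w,2)
    c=np.stack([q[...,0]*d,-q[...,1]*d,-d],-1)
    Rm=np.array(p['rotation']); Rm=Rm if Rm.shape==(3,3) else R.from_rotvec(Rm).as_matrix()
    return c@Rm.T+np.array(p['position'])
E
python3 - <<'E'
from h import *
for n in('scene','top'):
    cap(n,n+'0'); print(cams.camera_params(n))
print(readout.observe())
E
```

```text
pics
{'camera_matrix': array([[482.43192053,   0.        , 318.30240892],
       [  0.        , 482.43192053, 197.66721566],
       [  0.        ,   0.        ,   1.        ]]), 'k1': -0.1381586079553578, 'position': array([1.42690327, 0.18254765, 1.24903512]), 'rotation': array([0.44347082, 0.56918425, 1.69430146])}
{'camera_matrix': array([[469.99034486,   0.        , 317.2979937 ],
       [  0.        , 469.99034486, 194.72547463],
       [  0.        ,   0.        ,   1.        ]]), 'k1': -0.10085863781848706, 'position': array([ 0.39904466, -0.03076928,  1.32290304]), 'rotation': array([ 0.1110592 , -0.07041223, -1.58282459])}
{'time_s': 0.1, 'qpos': array([ 9.63721014e-01,  1.81467795e-01,  1.60785470e+00, -2.24003236e-06,
        1.35382143e+00, -2.06349558e-01]), 'qd': array([ 9.05963084e-04, -1.72923440e-03, -2.12615460e-03, -1.27264264e-05,
       -1.10323878e-03, -4.38031890e-04]), 'joint_torque': array([ 1.67602225e-04, -4.34823990e+01, -3.42691576e+01,  7.03322701e-02,
        3.40378750e-02, -1.57496390e-05]), 'tool_pos': array([0.22403956, 0.52905261, 0.23792542]), 'eef_rot': array([ 0.31324808,  1.54845542, -0.3154999 ]), 'contact_force': array([ 0.3226388 , -0.92553066, -0.69693066]), 'ft_torque': array([ 0.00812977, -0.0244327 , -0.01525132]), 'width': 0.08828311205997527}
```

View pics/top0.png

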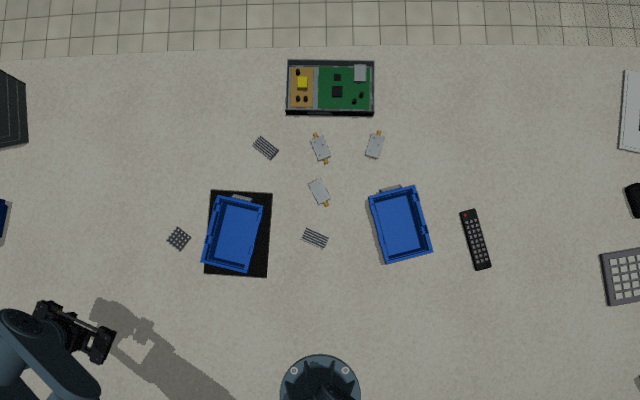

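View pics/scene0.png

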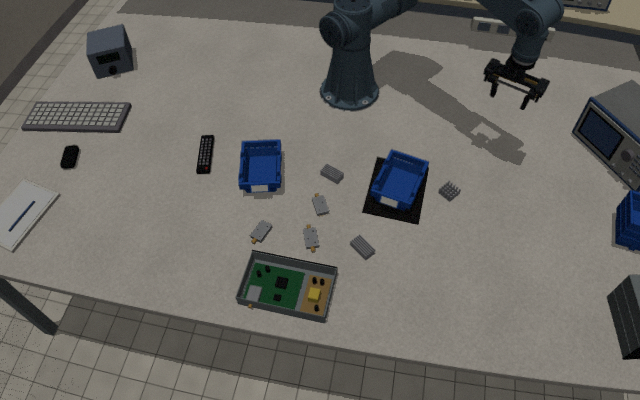

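The top view shows bin_low at (233,233) on the mat and bin_top at (400,225). Cans are at (320,147), (375,145) and (319,192). Straight sinks are at (265,148) and (315,238), and the pin sink is at (178,238).

Run:
```python
from h import *
im=cv2.imread('pics/top0.png');d=np.load('pics/top0.npy')
P=pts('top',d)
c=cv2.resize(im[120:250,240:440],None,fx=4,fy=4,interpolation=cv2.INTER_CUBIC);cv2.imwrite('pics/crop0.png',c[:600])
print('bench z',np.median(P[240:280,330:360,2]))
def rect(m,name):
    q=P[m][:,:2]; (cx,cy),(w,h),a=cv2.minAreaRect((q*1000).astype(np.float32))
    if w<h: a+=90;w,h=h,w
    print(name,m.sum(),round(cx),round(cy),'size',round(w),round(h),'ang',round(a,1),'z',np.percentile(P[m][:,2],[5,50,90]).round(4),'mean',(q.mean(0)*1000).round())
for name,(x,y) in dict(s1=(265,148),amp_or1=(320,148),c2=(375,145),c3=(319,192),s2=(315,238),pin=(178,238)).items():
    m=np.zeros(d.shape,bool); m[y-22:y+23,x-22:x+23]=1
    rect(m&(P[...,2]>.008)&(d>0),name)
for name,(x,y) in dict(low=(233,233),top=(400,225),rem=(476,240)).items():
    m=np.zeros(d.shape,bool); m[y-48:y+48,x-42:x+42]=1
    if name=='rem': m[:,:455]=0; z=.01
    else: z=.055; m[:,455:]=0
    rect(m&(P[...,2]>z)&(d>0),name)
```

```text
bench z 3.0381920990141253e-06
s1 197 700 145 size 74 54 ang 50.2 z [0.009  0.0229 0.0285] mean [692. 149.]
amp_or1 363 696 7 size 116 66 ang 59.2 z [0.0098 0.0149 0.0184] mean [686.  -8.]
c2 335 684 -163 size 86 70 ang 20.3 z [0.0098 0.0148 0.0185] mean [ 692. -163.]
c3 348 557 9 size 108 79 ang 8.1 z [0.0102 0.0147 0.0178] mean [560.  -4.]
s2 146 447 12 size 80 63 ang 65.5 z [0.0088 0.0244 0.028 ] mean [432.  11.]
pin 196 437 397 size 120 102 ang 93.2 z [0.0084 0.021  0.0279] mean [432. 396.]
low 969 448 233 size 199 136 ang 165.8 z [0.0582 0.0686 0.0721] mean [448. 233.]
top 891 468 -219 size 197 133 ang 13.6 z [0.0578 0.0652 0.0684] mean [ 467. -221.]
rem 1006 420 -436 size 170 49 ang 13.1 z [0.0127 0.0172 0.0209] mean [ 420. -435.]
```

View pics/crop0.png

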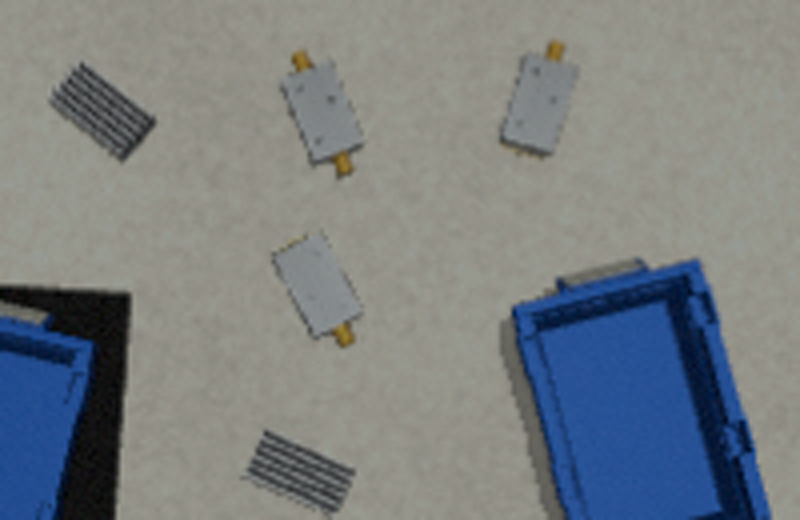

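Crop 2 shows the amplifier, with two sockets, at crop (322,115). Tuner_a is at crop (540,105) with its socket facing away from the robot, and tuner_b is at (317,286) with its socket facing the robot. The sinks are at (102,112) and (300,472). I'll get poses from the corners I read off.

```bash
cat >> h.py <<'E'
def px(n,uv,z):
    p=cams.camera_params(n);K=np.array(p['camera_matrix'])
    q=cv2.undistortPoints(np.array(uv,float).reshape(-1,1,2),K,np.array([p['k1'],0,0,0.])).reshape(-1,2)
    r=np.c_[q[:,0],-q[:,1],-np.ones(len(q))]@R.from_rotvec(p['rotation']).as_matrix().T
    o=np.array(p['position']); return o+r*((z-o[2])/r[:,2])[:,None]
def box(uv,z,n='top'):
    "corner order: around; returns centre mm, long axis angle deg, side lengths"
    c=px(n,uv,z)[:,:2]*1000; a=(c[1]-c[0]+c[2]-c[3])/2; b=(c[3]-c[0]+c[2]-c[1])/2
    l=a if np.hypot(*a)>np.hypot(*b) else b
    return c.mean(0).round(1),np.degrees(np.arctan2(l[1],l[0])).round(1),np.hypot(*a).round(1),np.hypot(*b).round(1)
def to(x,y,z,psi):
    "mm, jaw axis angle deg (mod 180): turn about tool x, and shift in tool axes after the turn"
    s=readout.observe(); Rc=R.from_rotvec(s['eef_rot']); cand=[]
    for k in(psi,psi+180):
        t=np.radians(k); Y=[np.cos(t),np.sin(t),0]; X=[0,0,-1]
        Rt=R.from_matrix(np.c_[X,Y,np.cross(X,Y)]); dr=np.degrees((Rc.inv()*Rt).as_rotvec())
        d=Rt.inv().apply(np.array([x,y,z])/1000-s['tool_pos']); cand.append((abs(dr[0]),k%360,dr.round(1),(d*1000).round(1)))
    for c in sorted(cand,key=lambda c:c[0]): print('jaw',round(c[1],1),'dr',c[2],'shift mm',c[3])
def st():
    s=readout.observe(); M=R.from_rotvec(s['eef_rot']).as_matrix()
    print('t',round(s['time_s'],2),'tcp',(s['tool_pos']*1000).round(1),'jaw',np.degrees(np.arctan2(M[1,1],M[0,1])).round(1),'down',M[:,0].round(3),'w',round(s['width']*1000,1),'F',s['contact_force'].round(1),'q',np.degrees(s['qpos']).round(0))
E
python3 - <<'E'
from h import *
st()
f=lambda L:[((u+.5)/4-.5+240,(v+.5)/4-.5+120) for u,v in L]
print('ta',box(f([(524,54),(578,67),(552,157),(501,140)]),.015))
print('tb',box(f([(272,254),(322,234),(362,312),(314,338)]),.015))
print('s1',box(f([(82,63),(155,123),(124,160),(50,98)]),.025))
print('s2',box(f([(264,431),(354,470),(336,514),(246,475)]),.025))
to(684,-163,100,90)
E
```

```text
t 0.1 tcp [224.  529.1 237.9] jaw 67.0 down [-0.001 -0.001 -1.   ] w 88.3 F [ 0.3 -0.9 -0.7] q [ 55.  10.  92.  -0.  78. -12.]
ta (array([ 688.2, -161.3]), np.float64(163.1), np.float64(38.6), np.float64(66.2))
tb (array([562. ,  -2.8]), np.float64(-154.1), np.float64(38.0), np.float64(64.1))
s1 (array([686.9, 147.3]), np.float64(-130.7), np.float64(69.1), np.float64(33.9))
s2 (array([430.5,  10.8]), np.float64(-114.1), np.float64(67.6), np.float64(32.7))
jaw 90 dr [-23.   -0.    0.1] shift mm [ 137.9 -692.1  460. ]
jaw 270 dr [1.57e+02 1.00e-01 0.00e+00] shift mm [ 137.9  692.1 -460. ]
```

Run:
```python
from h import *
im=cv2.imread('pics/top0.png')
a=im[180:285,190:285];b=im[175:280,355:450]
cv2.imwrite('pics/crop1.png',cv2.resize(np.hstack([a,b]),None,fx=4,fy=4,interpolation=cv2.INTER_CUBIC))
```

```text
(no output)
```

View pics/crop1.png

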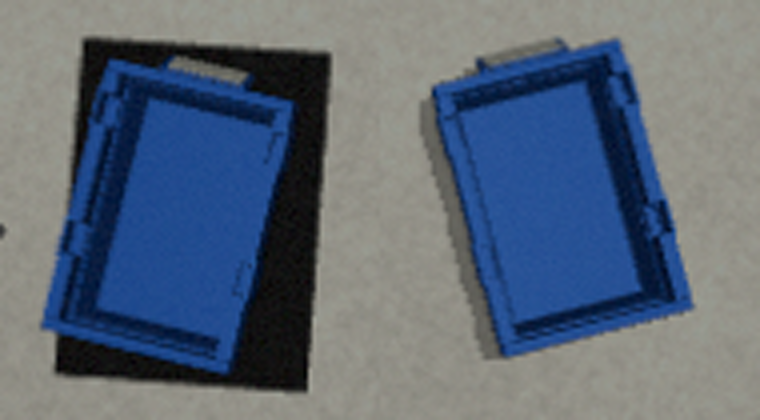

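Request:
{"api": "move_arm", "payload": {
  "increments": [
    {"dr":[-6,0,0],"xyz":[0,0,0.04],"grip":1},
    {"dr":[-6,0,0],"xyz":[0,0,0.04],"grip":1},
    {"dr":[0,0,0],"xyz":[0,-0.04,0.025],"grip":1},
    {"dr":[0,0,0],"xyz":[0,-0.04,0.025],"grip":1},
    {"dr":[0,0,0],"xyz":[0,-0.04,0.025],"grip":1},
    {"dr":[0,0,0],"xyz":[0,-0.04,0.025],"grip":1},
    {"dr":[0,0,0],"xyz":[0,-0.04,0.025],"grip":1},
    {"dr":[0,0,0],"xyz":[0,-0.04,0.025],"grip":1},
    {"dr":[0,0,0],"xyz":[0,-0.04,0.025],"grip":1},
    {"dr":[0,0,0],"xyz":[0,-0.04,0.025],"grip":1}
  ]
}}

```text
time_s: 1.1
tool_pos: [0.4411, 0.1413, 0.2332]
eef_rot: [0.131, 1.573, -0.138]
contact_force: [1.4, 0.8, 0.0]
width: 0.0878
```

The crop shows bin_low's rim corners at (110,60), (293,101), (229,373) and (43,327), and bin_top's at (433,87), (620,41), (692,308) and (503,356). Both labels are at the top.

Run:
```python
from h import *
f=lambda L,o:[((u+.5)/4-.5+o[0],(v+.5)/4-.5+o[1]) for u,v in L]
print('low',box(f([(110,60),(293,101),(229,373),(43,327)],(190,180)),.069))
print('top',box(f([(u-380,v) for u,v in [(433,87),(620,41),(692,308),(503,356)]],(355,175)),.066))
st(); to(688,-161,100,73); to(562,-3,100,116)
```

```text
low (array([444., 232.]), np.float64(166.4), np.float64(129.2), np.float64(185.5))
top (array([ 463. , -219.6]), np.float64(-166.8), np.float64(130.2), np.float64(184.7))
t 1.1 tcp [441.1 141.3 233.2] jaw 80.2 down [-0.007 -0.004 -1.   ] w 87.8 F [1.4 0.8 0. ] q [  3.  -4. 108.  -0.  77. -77.]
jaw 73 dr [ 7.2 -0.3  0.3] shift mm [ 133.2 -216.9  324.5]
jaw 253 dr [-172.8   -0.5   -0.5] shift mm [ 133.2  216.9 -324.5]
jaw 116 dr [-35.8  -0.4   0.2] shift mm [ 133.2 -182.7   45.4]
jaw 296 dr [144.2   0.2   0.6] shift mm [133.2 182.7 -45.4]
```

Request:
{"api": "move_arm", "payload": {
  "increments": [
    {"dr":[-7.2,0,0],"xyz":[0,0,0],"grip":1},
    {"dr":[-7.2,0,0],"xyz":[0,0,0],"grip":1},
    {"dr":[-7.2,0,0],"xyz":[0,0,0],"grip":1},
    {"dr":[-7.2,0,0],"xyz":[0,0,0],"grip":1},
    {"dr":[-7.2,0,0],"xyz":[0,0,0],"grip":1},
    {"dr":[0,0,0],"xyz":[0.03,-0.037,0.009],"grip":1},
    {"dr":[0,0,0],"xyz":[0.03,-0.037,0.009],"grip":1},
    {"dr":[0,0,0],"xyz":[0.03,-0.037,0.009],"grip":1},
    {"dr":[0,0,0],"xyz":[0.03,-0.037,0.009],"grip":1},
    {"dr":[0,0,0],"xyz":[0.03,-0.036,0.009],"grip":1},
    {"dr":[0,0,0],"xyz":[0.02,0,0],"grip":1},
    {"dr":[0,0,0],"xyz":[0,0,0],"grip":1}
  ]
}}

```text
time_s: 2.3
tool_pos: [0.5698, -0.0162, 0.0554]
eef_rot: [-0.373, 1.546, 0.369]
contact_force: [-0.7, -0.3, 0.2]
width: 0.0884
```

Run:
```python
from h import *
st(); to(562,-3,4,116)
cap('scene','s1'); im,d=cap('top','t1')
c=im[160:220,285:355]; cv2.imwrite('pics/c2.png',cv2.resize(c,None,fx=6,fy=6,interpolation=cv2.INTER_CUBIC))
```

```text
t 2.3 tcp [569.8 -16.2  55.4] jaw 117.1 down [-0.006 -0.004 -1.   ] w 88.4 F [-0.7 -0.3  0.2] q [ -13.   23.   99.   -0.   58. -130.]
jaw 116 dr [ 1.1 -0.4  0. ] shift mm [51.4 15.3 -1.2]
jaw 296 dr [-1.789e+02 -1.000e-01 -6.000e-01] shift mm [ 51.4 -15.3   1.2]
```

View pics/s1.png

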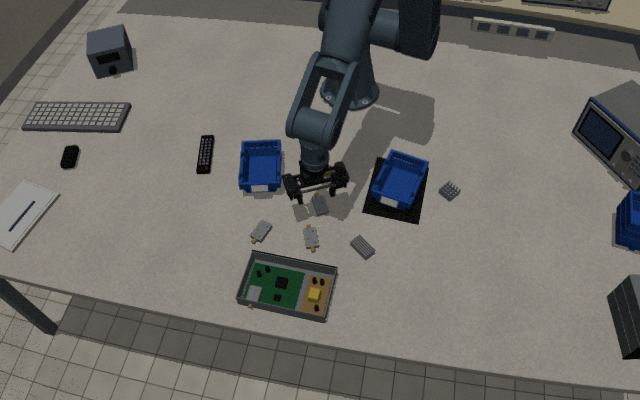

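The scene view shows the gripper over tuner_b at about (316,204), roughly 15 mm off. I'll correct that and then descend.

Request:
{"api": "move_arm", "payload": {
  "increments": [
    {"dr":[0.9,-0.3,0],"xyz":[0.01,0.0145,-0.001],"grip":1},
    {"dr":[0,0,0],"xyz":[0,0,0],"grip":1}
  ]
}}

```text
time_s: 2.6
tool_pos: [0.5653, -0.0027, 0.0515]
eef_rot: [-0.364, 1.534, 0.356]
contact_force: [0.1, -0.1, -0.3]
width: 0.0878
```

Run:
```python
from h import *
st(); to(562,-3,4,116)
```

```text
t 2.6 tcp [565.3  -2.7  51.5] jaw 116.3 down [ 0.008 -0.004 -1.   ] w 87.8 F [ 0.1 -0.1 -0.3] q [ -12.   23.  101.   -0.   56. -128.]
jaw 116 dr [0.3 0.3 0.4] shift mm [47.5  1.2 -3.1]
jaw 296 dr [-179.7   -0.6    0.5] shift mm [47.5 -1.2  3.1]
```

Request:
{"api": "move_arm", "payload": {
  "increments": [
    {"dr":[0,0,0],"xyz":[0.015,0.001,-0.003],"grip":1},
    {"dr":[0,0,0],"xyz":[0.015,0,0],"grip":1},
    {"dr":[0,0,0],"xyz":[0.01,0,0],"grip":1},
    {"dr":[0,0,0],"xyz":[0.003,0,0],"grip":1},
    {"dr":[0,0,0],"xyz":[0,0,0],"grip":1}
  ]
}}

```text
time_s: 3.1
tool_pos: [0.5654, -0.0034, 0.0093]
eef_rot: [-0.369, 1.527, 0.355]
contact_force: [0.7, 0.4, 0.5]
width: 0.088
```

Run:
```python
from h import *
st(); to(562,-3,4,116)
```

```text
t 3.1 tcp [565.4  -3.4   9.3] jaw 116.5 down [ 0.015 -0.006 -1.   ] w 88.0 F [0.7 0.4 0.5] q [ -12.   27.  102.   -0.   51. -129.]
jaw 116 dr [0.5 0.6 0.7] shift mm [ 5.3  1.8 -2.9]
jaw 296 dr [-179.5   -1.     1. ] shift mm [ 5.3 -1.8  2.9]
```

Request:
{"api": "move_arm", "payload": {
  "grip_force": 25,
  "increments": [
    {"dr":[0.5,0.6,0.6],"xyz":[0.005,0.001,-0.003],"grip":1},
    {"dr":[0,0,0],"xyz":[0,0,0],"grip":0},
    {"dr":[0,0,0],"xyz":[0,0,0],"grip":-0.5},
    {"dr":[0,0,0],"xyz":[0,0,0],"grip":-1},
    {"dr":[0,0,0],"xyz":[0,0,0],"grip":-1},
    {"dr":[0,0,0],"xyz":[0,0,0],"grip":-1},
    {"dr":[0,0,0],"xyz":[0,0,0],"grip":-1}
  ]
}}

```text
time_s: 3.8
tool_pos: [0.5632, -0.0045, 0.0047]
eef_rot: [-0.356, 1.541, 0.354]
contact_force: [-0.3, -0.9, 0.4]
width: 0.0421
```

Run:
```python
from h import *
st()
```

```text
t 3.8 tcp [563.2  -4.5   4.7] jaw 115.9 down [ 0.001 -0.001 -1.   ] w 42.1 F [-0.3 -0.9  0.4] q [ -13.   27.  101.   -0.   51. -128.]
```

Request:
{"api": "move_arm", "payload": {
  "increments": [
    {"dr":[0,0,0],"xyz":[0,0,0],"grip":-1},
    {"dr":[0,0,0],"xyz":[0,0,0],"grip":-1},
    {"dr":[0,0,0],"xyz":[-0.01,0,0],"grip":-1},
    {"dr":[0,0,0],"xyz":[-0.03,0,0],"grip":-1},
    {"dr":[0,0,0],"xyz":[-0.04,0,0],"grip":-1},
    {"dr":[0,0,0],"xyz":[-0.04,0,0],"grip":-1},
    {"dr":[-6.2,0,0],"xyz":[0,0,0],"grip":-1},
    {"dr":[-6.2,0,0],"xyz":[0,0,0],"grip":-1},
    {"dr":[-6.2,0,0],"xyz":[0,0,0],"grip":-1},
    {"dr":[-6.2,0,0],"xyz":[0,0,0],"grip":-1},
    {"dr":[-6.2,0,0],"xyz":[0,0,0],"grip":-1},
    {"dr":[-6.2,0,0],"xyz":[0,0,0],"grip":-1},
    {"dr":[-6.2,0,0],"xyz":[0,0,0],"grip":-1},
    {"dr":[-6,0,0],"xyz":[0,0,0],"grip":-1},
    {"dr":[0,0,0],"xyz":[0,0,0],"grip":-1}
  ]
}}

```text
time_s: 5.3
tool_pos: [0.5635, -0.0007, 0.1385]
eef_rot: [-1.044, 1.311, 1.03]
contact_force: [0.2, -0.1, -1.3]
width: 0.0378
```

Run:
```python
from h import *
st(); to(414,244,120,166.4)
```

```text
t 5.3 tcp [563.5  -0.7 138.5] jaw 166.7 down [ 0.004 -0.007 -1.   ] w 37.8 F [ 0.2 -0.1 -1.3] q [ -12.   15.   99.   -0.   66. -179.]
jaw 166.4 dr [ 0.3 -0.3  0.3] shift mm [ 18.5 202.9 202.7]
jaw 346.4 dr [-179.7   -0.5   -0.5] shift mm [  18.5 -202.9 -202.7]
```

Request:
{"api": "move_arm", "payload": {
  "increments": [
    {"dr":[0,0,0],"xyz":[0,0.015,0.015],"grip":-1},
    {"dr":[0,0,0],"xyz":[0,0.03,0.03],"grip":-1},
    {"dr":[0,0,0],"xyz":[0,0.03,0.03],"grip":-1},
    {"dr":[0,0,0],"xyz":[0,0.03,0.03],"grip":-1},
    {"dr":[0,0,0],"xyz":[0,0.03,0.03],"grip":-1},
    {"dr":[0,0,0],"xyz":[0,0.03,0.03],"grip":-1},
    {"dr":[0,0,0],"xyz":[0,0.02,0.02],"grip":-1},
    {"dr":[0,0,0],"xyz":[0,0,0],"grip":-1},
    {"dr":[0,0,0],"xyz":[0,0,0],"grip":-1}
  ]
}}

```text
time_s: 6.2
tool_pos: [0.4138, 0.2329, 0.138]
eef_rot: [-1.046, 1.307, 1.034]
contact_force: [-0.2, -0.2, -0.9]
width: 0.0375
```

Run:
```python
from h import *
st(); to(414,244,100,166.4)
im,_=cap('scene','s2'); cv2.imwrite('pics/s2c.png',cv2.resize(im[90:240,310:460],None,fx=4,fy=4,interpolation=cv2.INTER_CUBIC))
```

```text
t 6.2 tcp [413.8 232.9 138. ] jaw 167.0 down [ 0.005 -0.005 -1.   ] w 37.5 F [-0.2 -0.2 -0.9] q [  15.    4.  111.   -0.   64. -152.]
jaw 166.4 dr [ 0.6 -0.2  0.3] shift mm [38.   2.4 10.9]
jaw 346.4 dr [-179.4   -0.5   -0.3] shift mm [ 38.   -2.4 -10.9]
```

View pics/s2c.png

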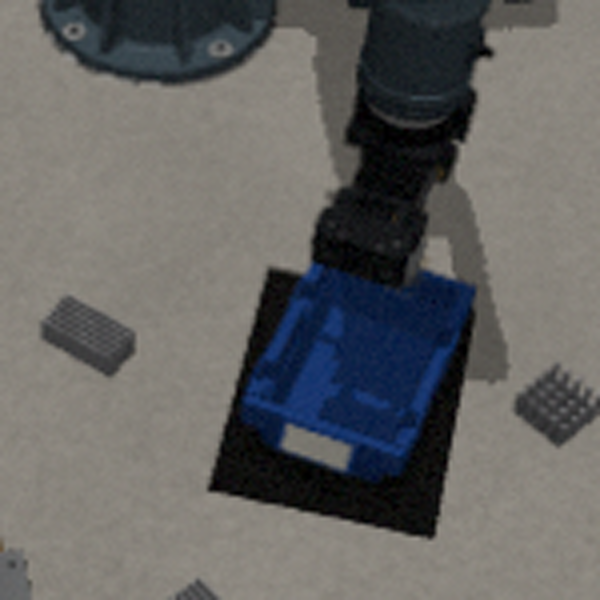

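The scene crop shows the gripper over bin_low's rear half, which is where I want it. The tuner itself is hidden. I'll correct by 11 mm and descend.

Request:
{"api": "move_arm", "payload": {
  "increments": [
    {"dr":[0.5,-0.2,0.3],"xyz":[0.01,0.002,0.0105],"grip":-1},
    {"dr":[0,0,0],"xyz":[0.02,0,0],"grip":-1},
    {"dr":[0,0,0],"xyz":[0.02,0,0],"grip":-1},
    {"dr":[0,0,0],"xyz":[0.01,0,0],"grip":-1},
    {"dr":[0,0,0],"xyz":[0,0,0],"grip":-1}
  ]
}}

```text
time_s: 6.75
tool_pos: [0.4179, 0.2421, 0.0748]
eef_rot: [-1.025, 1.313, 1.025]
contact_force: [0.5, 0.4, -2.2]
width: 0.0377
```

Run:
```python
from h import *
st(); to(414,244,11,166.4)
```

```text
t 6.75 tcp [417.9 242.1  74.8] jaw 165.9 down [ 0.002  0.002 -1.   ] w 37.7 F [ 0.5  0.4 -2.2] q [  16.   11.  112.    0.   56. -150.]
jaw 166.4 dr [-0.5  0.1  0.1] shift mm [63.8  4.2  1. ]
jaw 346.4 dr [ 1.795e+02  1.000e-01 -2.000e-01] shift mm [63.8 -4.2 -1. ]
```

Request:
{"api": "move_arm", "payload": {
  "increments": [
    {"dr":[-0.4,0,0],"xyz":[0.01,0.004,0.001],"grip":-1},
    {"dr":[0,0,0],"xyz":[0.015,0,0],"grip":-1},
    {"dr":[0,0,0],"xyz":[0.015,0,0],"grip":-1},
    {"dr":[0,0,0],"xyz":[0.008,0,0],"grip":-1},
    {"dr":[0,0,0],"xyz":[0,0,0],"grip":-1}
  ]
}}

```text
time_s: 7.25
tool_pos: [0.4162, 0.2444, 0.0256]
eef_rot: [-1.029, 1.308, 1.028]
contact_force: [-0.4, -0.1, -1.3]
width: 0.038
```

Run:
```python
from h import *
st(); to(414,244,11,166.4)
```

```text
t 7.25 tcp [416.2 244.4  25.6] jaw 166.2 down [ 0.005  0.003 -1.   ] w 38.0 F [-0.4 -0.1 -1.3] q [  16.   17.  113.    0.   50. -150.]
jaw 166.4 dr [-0.2  0.2  0.2] shift mm [14.6  2.  -0.9]
jaw 346.4 dr [179.8   0.4  -0.4] shift mm [14.6 -2.   0.9]
```

Request:
{"api": "move_arm", "payload": {
  "increments": [
    {"dr":[0,0,0],"xyz":[0.007,0.001,0],"grip":-1},
    {"dr":[0,0,0],"xyz":[0.005,0,0],"grip":-1},
    {"dr":[0,0,0],"xyz":[0.001,0,0],"grip":-1},
    {"dr":[0,0,0],"xyz":[0,0,0],"grip":-1}
  ]
}}

```text
time_s: 7.65
tool_pos: [0.4164, 0.2452, 0.013]
eef_rot: [-1.03, 1.305, 1.027]
contact_force: [0.1, -0.1, -1.4]
width: 0.0376
```

Run:
```python
from h import *
st(); to(414,244,11,166.4)
```

```text
t 7.65 tcp [416.4 245.2  13. ] jaw 166.2 down [ 0.007  0.004 -1.   ] w 37.6 F [ 0.1 -0.1 -1.4] q [  16.   18.  113.    0.   48. -150.]
jaw 166.4 dr [-0.2  0.3  0.4] shift mm [ 2.   2.1 -1.7]
jaw 346.4 dr [179.8   0.6  -0.5] shift mm [ 2.  -2.1  1.7]
```

Request:
{"api": "move_arm", "payload": {
  "increments": [
    {"dr":[0,0,0],"xyz":[0.003,0.001,-0.001],"grip":-1},
    {"dr":[0,0,0],"xyz":[0,0,0],"grip":-1},
    {"dr":[0,0,0],"xyz":[0,0,0],"grip":0.08},
    {"dr":[0,0,0],"xyz":[0,0,0],"grip":0.08},
    {"dr":[0,0,0],"xyz":[-0.01,0,0],"grip":0.08},
    {"dr":[0,0,0],"xyz":[-0.04,0,0],"grip":0.08},
    {"dr":[0,0,0],"xyz":[-0.04,0,0],"grip":0.5},
    {"dr":[0,0,0],"xyz":[-0.03,0,0],"grip":1},
    {"dr":[0,0,0],"xyz":[0,0,-0.04],"grip":1},
    {"dr":[0,0,0],"xyz":[0,-0.02,-0.04],"grip":1},
    {"dr":[0,0,0],"xyz":[0,-0.04,-0.04],"grip":1},
    {"dr":[0,0,0],"xyz":[0,-0.04,-0.04],"grip":1},
    {"dr":[0,0,0],"xyz":[0,-0.04,-0.04],"grip":1},
    {"dr":[0,0,0],"xyz":[0,-0.04,-0.04],"grip":1}
  ]
}}

```text
time_s: 9.05
tool_pos: [0.5222, -0.0016, 0.1437]
eef_rot: [-1.039, 1.31, 1.01]
contact_force: [-0.2, 0.1, 0.3]
width: 0.0881
```

Run:
```python
from h import *
st(); to(688,-161,60,73)
cap('top','t3'); im=cv2.imread('pics/t3.png'); cv2.imwrite('pics/t3c.png',cv2.resize(im[180:285,190:285],None,fx=5,fy=5,interpolation=cv2.INTER_CUBIC))
```

```text
t 9.05 tcp [522.2  -1.6 143.7] jaw 165.9 down [ 0.015 -0.01  -1.   ] w 88.1 F [-0.2  0.1  0.3] q [ -13.    9.  105.   -0.   65. -179.]
jaw 253 dr [-87.1  -1.    0.5] shift mm [  83.7  104.  -205.2]
jaw 73 dr [92.9  0.5  1. ] shift mm [  83.7 -104.   205.2]
```

View pics/t3c.png

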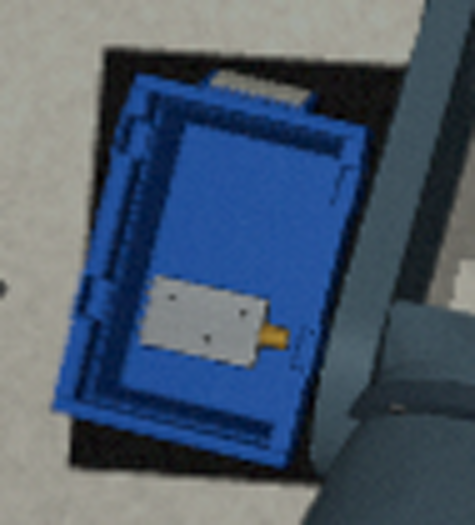

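The crop shows tuner_b lying flat in bin_low's rear half, with its can at about (205,320) and socket at (275,337). Next is tuner_a.

Request:
{"api": "move_arm", "payload": {
  "increments": [
    {"dr":[8,0,0],"xyz":[0,0,0],"grip":1},
    {"dr":[8,0,0],"xyz":[0,0,0],"grip":1},
    {"dr":[8,0,0],"xyz":[0,0,0],"grip":1},
    {"dr":[8,0,0],"xyz":[0,0,0],"grip":1},
    {"dr":[8,0,0],"xyz":[0,0,0],"grip":1},
    {"dr":[8,0,0],"xyz":[0,0,0],"grip":1},
    {"dr":[8,0,0],"xyz":[0,0,0],"grip":1},
    {"dr":[8,0,0],"xyz":[0,0,0],"grip":1},
    {"dr":[8,0,0],"xyz":[0,0,0],"grip":1},
    {"dr":[8,0,0],"xyz":[0,0,0],"grip":1},
    {"dr":[8,0,0],"xyz":[0,0,0],"grip":1},
    {"dr":[0,0,0],"xyz":[0,-0.018,0.035],"grip":1},
    {"dr":[0,0,0],"xyz":[0.01,-0.018,0.035],"grip":1},
    {"dr":[0,0,0],"xyz":[0.01,-0.018,0.035],"grip":1},
    {"dr":[0,0,0],"xyz":[0.01,-0.018,0.035],"grip":1},
    {"dr":[0,0,0],"xyz":[0.01,-0.018,0.035],"grip":1},
    {"dr":[0,0,0],"xyz":[0.01,-0.01,0.015],"grip":1},
    {"dr":[0,0,0],"xyz":[0,0,0],"grip":1},
    {"dr":[0,0,0],"xyz":[0,0,0],"grip":1}
  ]
}}

```text
time_s: 11.0
tool_pos: [0.6866, -0.159, 0.1113]
eef_rot: [0.213, 1.531, -0.229]
contact_force: [1.5, 0.3, 0.9]
width: 0.0881
```

Run:
```python
from h import *
st(); to(687,-162,4,73)
```

```text
t 11.0 tcp [ 686.6 -159.   111.3] jaw 73.8 down [ 0.026 -0.014 -1.   ] w 88.1 F [1.5 0.3 0.9] q [-23.  32.  78.  -0.  68. -96.]
jaw 73 dr [0.8 1.7 0.4] shift mm [107.3  -2.7   1.2]
jaw 253 dr [-179.2   -0.5    2.6] shift mm [107.3   2.7  -1.2]
```

Request:
{"api": "move_arm", "payload": {
  "increments": [
    {"dr":[0.8,1.6,0.4],"xyz":[0.02,-0.003,0.001],"grip":1},
    {"dr":[0,0,0],"xyz":[0.025,0,0],"grip":1},
    {"dr":[0,0,0],"xyz":[0.025,0,0],"grip":1},
    {"dr":[0,0,0],"xyz":[0.01,0,0],"grip":1},
    {"dr":[0,0,0],"xyz":[0,0,0],"grip":1}
  ]
}}

```text
time_s: 11.5
tool_pos: [0.6867, -0.1571, 0.0359]
eef_rot: [0.23, 1.554, -0.229]
contact_force: [-0.5, 0.4, 0.7]
width: 0.0881
```

Run:
```python
from h import *
st(); to(687,-162,4,73)
```

```text
t 11.5 tcp [ 686.7 -157.1   35.9] jaw 73.2 down [ 0.004  0.    -1.   ] w 88.1 F [-0.5  0.4  0.7] q [-23.  39.  78.   0.  63. -96.]
jaw 73 dr [ 0.2  0.2 -0.1] shift mm [31.9 -4.6  1.7]
jaw 253 dr [-1.798e+02  1.000e-01  4.000e-01] shift mm [31.9  4.6 -1.7]
```

Request:
{"api": "move_arm", "payload": {
  "increments": [
    {"dr":[0,0,0],"xyz":[0.012,-0.004,0.001],"grip":1},
    {"dr":[0,0,0],"xyz":[0.012,0,0],"grip":1},
    {"dr":[0,0,0],"xyz":[0.004,0,0],"grip":1},
    {"dr":[0,0,0],"xyz":[0,0,0],"grip":1}
  ]
}}

```text
time_s: 11.9
tool_pos: [0.6882, -0.161, 0.0099]
eef_rot: [0.228, 1.55, -0.229]
contact_force: [0.4, 0.1, 0.1]
width: 0.0882
```

Run:
```python
from h import *
st(); to(687,-162,4,73)
```

```text
t 11.9 tcp [ 688.2 -161.     9.9] jaw 73.3 down [ 0.009 -0.002 -1.   ] w 88.2 F [0.4 0.1 0.1] q [-23.  41.  78.   0.  60. -96.]
jaw 73 dr [ 0.3  0.5 -0.1] shift mm [ 5.9 -1.3 -0.9]
jaw 253 dr [-1.797e+02  1.000e-01  8.000e-01] shift mm [5.9 1.3 0.9]
```

Request:
{"api": "move_arm", "payload": {
  "grip_force": 25,
  "increments": [
    {"dr":[0.2,0.5,0],"xyz":[0.005,-0.001,-0.001],"grip":1},
    {"dr":[0,0,0],"xyz":[0,0,0],"grip":-1},
    {"dr":[0,0,0],"xyz":[0,0,0],"grip":-1},
    {"dr":[0,0,0],"xyz":[0,0,0],"grip":-1},
    {"dr":[0,0,0],"xyz":[0,0,0],"grip":-1},
    {"dr":[0,0,0],"xyz":[0,0,0],"grip":-1},
    {"dr":[0,0,0],"xyz":[0,0,0],"grip":-1},
    {"dr":[0,0,0],"xyz":[0,0,0],"grip":-1},
    {"dr":[0,0,0],"xyz":[-0.01,0,0],"grip":-1},
    {"dr":[0,0,0],"xyz":[-0.03,0,0],"grip":-1},
    {"dr":[0,0,0],"xyz":[-0.04,0,0],"grip":-1},
    {"dr":[0,0,0],"xyz":[-0.04,0,0],"grip":-1},
    {"dr":[0,0,0],"xyz":[0,0,0],"grip":-1}
  ]
}}

```text
time_s: 13.2
tool_pos: [0.6866, -0.1618, 0.1304]
eef_rot: [0.233, 1.56, -0.23]
contact_force: [0.7, -1.3, 0.6]
width: 0.0375
```

Request:
{"api": "move_arm", "payload": {
  "increments": [
    {"dr":[7.7,0,0],"xyz":[0,0,0],"grip":-1},
    {"dr":[7.7,0,0],"xyz":[0,0,0],"grip":-1},
    {"dr":[7.7,0,0],"xyz":[0,0,0],"grip":-1},
    {"dr":[7.7,0,0],"xyz":[0,0,0],"grip":-1},
    {"dr":[7.7,0,0],"xyz":[0,0,0],"grip":-1},
    {"dr":[7.7,0,0],"xyz":[0,0,0],"grip":-1},
    {"dr":[7.7,0,0],"xyz":[0,0,0],"grip":-1},
    {"dr":[7.7,0,0],"xyz":[0,0,0],"grip":-1},
    {"dr":[7.7,0,0],"xyz":[0,0,0],"grip":-1},
    {"dr":[7.7,0,0],"xyz":[0,0,0],"grip":-1},
    {"dr":[7.7,0,0],"xyz":[0,0,0],"grip":-1},
    {"dr":[0,0,0],"xyz":[0,0,0],"grip":-1}
  ]
}}

```text
time_s: 14.4
tool_pos: [0.6845, -0.1606, 0.1316]
eef_rot: [1.4, 1.077, -1.402]
contact_force: [0.2, 0.0, -1.1]
width: 0.0375
```

Run:
```python
from h import *
st(); to(480,228,130,-13.6)
```

```text
t 14.4 tcp [ 684.5 -160.6  131.6] jaw -15.1 down [-0.003  0.003 -1.   ] w 37.5 F [ 0.2  0.  -1.1] q [-23.  32.  76.   0.  72.  -8.]
jaw 346.4 dr [-1.5 -0.1  0.2] shift mm [   1.6 -290.1 -329.6]
jaw 166.4 dr [178.5   0.3   0.2] shift mm [  1.6 290.1 329.6]
```

Request:
{"api": "move_arm", "payload": {
  "increments": [
    {"dr":[-1.4,0,0],"xyz":[0,-0.015,-0.017],"grip":-1},
    {"dr":[0,0,0],"xyz":[0,-0.03,-0.034],"grip":-1},
    {"dr":[0,0,0],"xyz":[0,-0.03,-0.034],"grip":-1},
    {"dr":[0,0,0],"xyz":[0,-0.03,-0.034],"grip":-1},
    {"dr":[0,0,0],"xyz":[0,-0.03,-0.034],"grip":-1},
    {"dr":[0,0,0],"xyz":[0,-0.03,-0.034],"grip":-1},
    {"dr":[0,0,0],"xyz":[0,-0.03,-0.034],"grip":-1},
    {"dr":[0,0,0],"xyz":[0,-0.03,-0.034],"grip":-1},
    {"dr":[0,0,0],"xyz":[0,-0.03,-0.034],"grip":-1},
    {"dr":[0,0,0],"xyz":[0,-0.015,-0.017],"grip":-1},
    {"dr":[0,0,0],"xyz":[0,0,0],"grip":-1},
    {"dr":[0,0,0],"xyz":[0,0,0],"grip":-1}
  ]
}}

```text
time_s: 15.6
tool_pos: [0.4792, 0.2081, 0.1321]
eef_rot: [1.35, 1.115, -1.349]
contact_force: [-0.4, 0.1, -0.9]
width: 0.0377
```

Run:
```python
from h import *
st(); to(480,228,30,-13.6)
```

```text
t 15.6 tcp [479.2 208.1 132.1] jaw -11.0 down [-0.001  0.002 -1.   ] w 37.7 F [-0.4  0.1 -0.9] q [ 10.  11. 105.   0.  64.  21.]
jaw 346.4 dr [ 2.6 -0.1  0.1] shift mm [102.1  -3.9 -19.6]
jaw 166.4 dr [-1.774e+02 -1.000e-01 -2.000e-01] shift mm [102.1   3.9  19.6]
```

Request:
{"api": "move_arm", "payload": {
  "increments": [
    {"dr":[2.5,0,0],"xyz":[0,-0.004,-0.019],"grip":-1},
    {"dr":[0,0,0],"xyz":[0.02,0,0],"grip":-1},
    {"dr":[0,0,0],"xyz":[0.02,0,0],"grip":-1},
    {"dr":[0,0,0],"xyz":[0.015,0,0],"grip":-1},
    {"dr":[0,0,0],"xyz":[0,0,0],"grip":-1},
    {"dr":[0,0,0],"xyz":[0,0,0],"grip":-1}
  ]
}}

```text
time_s: 16.2
tool_pos: [0.4856, 0.2216, 0.0771]
eef_rot: [1.384, 1.087, -1.377]
contact_force: [0.8, 0.1, -0.8]
width: 0.038
```

Run:
```python
from h import *
st(); to(480,228,30,-13.6)
```

```text
t 16.2 tcp [485.6 221.6  77.1] jaw -13.5 down [ 0.004  0.001 -1.   ] w 38.0 F [ 0.8  0.1 -0.8] q [ 12.  17. 105.   0.  58.  25.]
jaw 346.4 dr [ 0.1 -0.1 -0.2] shift mm [47.1 -6.9 -4.9]
jaw 166.4 dr [-179.9    0.3   -0.2] shift mm [47.1  6.9  4.9]
```

Request:
{"api": "move_arm", "payload": {
  "increments": [
    {"dr":[0,0,0],"xyz":[0,-0.007,-0.005],"grip":-1},
    {"dr":[0,0,0],"xyz":[0.015,0,0],"grip":-1},
    {"dr":[0,0,0],"xyz":[0.015,0,0],"grip":-1},
    {"dr":[0,0,0],"xyz":[0.008,0,0],"grip":-1},
    {"dr":[0,0,0],"xyz":[0,0,0],"grip":-1}
  ]
}}

```text
time_s: 16.7
tool_pos: [0.4825, 0.2282, 0.0393]
eef_rot: [1.388, 1.084, -1.372]
contact_force: [0.2, 0.4, -1.0]
width: 0.0373
```

Run:
```python
from h import *
st(); to(480,228,11,-13.6)
```

```text
t 16.7 tcp [482.5 228.2  39.3] jaw -13.5 down [ 0.01   0.002 -1.   ] w 37.3 F [ 0.2  0.4 -1. ] q [ 13.  20. 106.   0.  53.  26.]
jaw 346.4 dr [ 0.1 -0.3 -0.5] shift mm [28.3 -2.4  0.8]
jaw 166.4 dr [-179.9    0.8   -0.4] shift mm [28.3  2.4 -0.8]
```

Request:
{"api": "move_arm", "payload": {
  "increments": [
    {"dr":[0,-0.3,-0.5],"xyz":[0.01,-0.002,0.001],"grip":-1},
    {"dr":[0,0,0],"xyz":[0.01,0,0],"grip":-1},
    {"dr":[0,0,0],"xyz":[0.006,0,0],"grip":-1},
    {"dr":[0,0,0],"xyz":[0.001,0,0],"grip":-1},
    {"dr":[0,0,0],"xyz":[0,0,0],"grip":-1}
  ]
}}

```text
time_s: 17.2
tool_pos: [0.4815, 0.2281, 0.012]
eef_rot: [1.38, 1.087, -1.38]
contact_force: [-0.4, 0.0, 1.0]
width: 0.038
```

Run:
```python
from h import *
st(); to(480,228,11,-13.6)
```

```text
t 17.2 tcp [481.5 228.1  12. ] jaw -13.5 down [ 0.001 -0.001 -1.   ] w 38.0 F [-0.4  0.   1. ] q [ 13.  24. 106.  -0.  51.  26.]
jaw 346.4 dr [ 0.1  0.  -0.1] shift mm [ 1.  -1.4  0.5]
jaw 166.4 dr [-1.799e+02  1.000e-01  1.000e-01] shift mm [ 1.   1.4 -0.5]
```

Request:
{"api": "move_arm", "payload": {
  "increments": [
    {"dr":[0,0,0],"xyz":[0.001,-0.001,0],"grip":-1},
    {"dr":[0,0,0],"xyz":[0,0,0],"grip":-1},
    {"dr":[0,0,0],"xyz":[0,0,0],"grip":0.08},
    {"dr":[0,0,0],"xyz":[0,0,0],"grip":0.08},
    {"dr":[0,0,0],"xyz":[-0.01,0,0],"grip":0.08},
    {"dr":[0,0,0],"xyz":[-0.04,0,0],"grip":0.08},
    {"dr":[0,0,0],"xyz":[-0.04,0,0],"grip":0.5},
    {"dr":[0,0,0],"xyz":[-0.04,0,0],"grip":1},
    {"dr":[0,0,0],"xyz":[0,0,0.04],"grip":1},
    {"dr":[7.6,0,0],"xyz":[0,0,0.04],"grip":1},
    {"dr":[7.6,0,0],"xyz":[0,0,0.04],"grip":1},
    {"dr":[7.6,0,0],"xyz":[0,0.01,0.04],"grip":1},
    {"dr":[7.6,0,0],"xyz":[0,0.01,0.04],"grip":1},
    {"dr":[7.6,0,0],"xyz":[0,0.02,0.03],"grip":1},
    {"dr":[7.6,0,0],"xyz":[0,0.03,0.02],"grip":1},
    {"dr":[7.6,0,0],"xyz":[0,0.03,0.02],"grip":1},
    {"dr":[7.6,0,0],"xyz":[0,0.03,0.01],"grip":1},
    {"dr":[0,0,0],"xyz":[0,0.03,0],"grip":1},
    {"dr":[0,0,0],"xyz":[0,0,0],"grip":1}
  ]
}}

```text
time_s: 19.1
tool_pos: [0.4226, -0.1451, 0.1578]
eef_rot: [2.111, 0.238, -2.076]
contact_force: [-0.0, 0.1, -0.7]
width: 0.0883
```

Run:
```python
from h import *
st(); to(451,-161,120,-76.8)
im,_=cap('top','t4'); cv2.imwrite('pics/t4c.png',cv2.resize(im[120:280,190:340],None,fx=3.7,fy=3.7,interpolation=cv2.INTER_CUBIC))
```

```text
t 19.1 tcp [ 422.6 -145.1  157.8] jaw -76.6 down [ 0.018 -0.006 -1.   ] w 88.3 F [-0.   0.1 -0.7] q [-34.  -2. 115.   0.  66.  42.]
jaw 283.2 dr [ 0.2 -0.9 -0.6] shift mm [ 37.8  22.  -24. ]
jaw 103.2 dr [-179.8    0.9   -1.4] shift mm [ 37.8 -22.   24. ]
```

View pics/t4c.png

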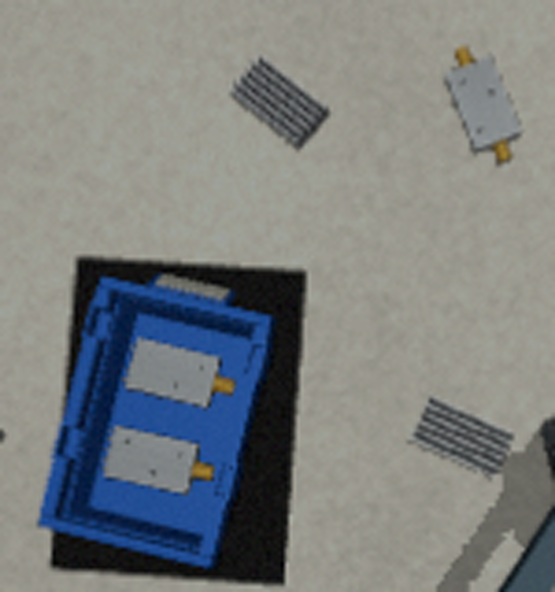

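Both tuners lie flat in bin_low. Its rim corners are now at crop (100,278), (272,316), (211,567) and (41,525). Next I'll grip bin_top's side band.

Request:
{"api": "move_arm", "payload": {
  "increments": [
    {"dr":[0.2,-0.9,-0.6],"xyz":[0,0.011,-0.012],"grip":1},
    {"dr":[0,0,0],"xyz":[0.01,0.011,-0.012],"grip":1},
    {"dr":[0,0,0],"xyz":[0.02,0,0],"grip":1},
    {"dr":[0,0,0],"xyz":[0.02,0,0],"grip":1},
    {"dr":[0,0,0],"xyz":[0.01,0,0],"grip":1},
    {"dr":[0,0,0],"xyz":[0,0,0],"grip":1},
    {"dr":[0,0,0],"xyz":[0,0,0],"grip":1}
  ]
}}

```text
time_s: 19.85
tool_pos: [0.4508, -0.1532, 0.0981]
eef_rot: [2.096, 0.254, -2.098]
contact_force: [0.2, 0.6, 0.2]
width: 0.0881
```

Run:
```python
from h import *
f=lambda L,o:[((u+.5)/3.7-.5+o[0],(v+.5)/3.7-.5+o[1]) for u,v in L]
print('low',box(f([(100,278),(272,316),(211,567),(41,525)],(190,120)),.069))
st(); to(451,-161,43,-76.8)
```

```text
low (array([443.7, 232. ]), np.float64(166.5), np.float64(129.4), np.float64(185.2))
t 19.85 tcp [ 450.8 -153.2   98.1] jaw -76.4 down [-0.001  0.004 -1.   ] w 88.1 F [0.2 0.6 0.2] q [-33.   8. 112.   0.  59.  43.]
jaw 283.2 dr [0.4 0.  0.2] shift mm [55.1  7.7  1.6]
jaw 103.2 dr [-179.6   -0.4    0. ] shift mm [55.1 -7.7 -1.6]
```

Request:
{"api": "move_arm", "payload": {
  "grip_force": 50,
  "increments": [
    {"dr":[0.4,0,0],"xyz":[0.01,0.007,0.002],"grip":1},
    {"dr":[0,0,0],"xyz":[0.015,0,0],"grip":1},
    {"dr":[0,0,0],"xyz":[0.015,0,0],"grip":1},
    {"dr":[0,0,0],"xyz":[0.01,0,0],"grip":1},
    {"dr":[0,0,0],"xyz":[0,0,0],"grip":1}
  ]
}}

```text
time_s: 20.35
tool_pos: [0.4529, -0.163, 0.049]
eef_rot: [2.104, 0.241, -2.094]
contact_force: [-0.7, -0.2, -0.0]
width: 0.0882
```

Run:
```python
from h import *
st(); to(449,-161,43,-76.8)
```

```text
t 20.35 tcp [ 452.9 -163.    49. ] jaw -76.8 down [ 0.005 -0.001 -1.   ] w 88.2 F [-0.7 -0.2 -0. ] q [-34.  14. 113.   0.  53.  43.]
jaw 283.2 dr [-0.  -0.3 -0.1] shift mm [ 6.  -2.8  3.3]
jaw 103.2 dr [180.   -0.2   0.4] shift mm [ 6.   2.8 -3.3]
```

Request:
{"api": "move_arm", "payload": {
  "increments": [
    {"dr":[0,-0.2,0],"xyz":[0.005,-0.002,0.003],"grip":1},
    {"dr":[0,0,0],"xyz":[0,0,0],"grip":-0.3},
    {"dr":[0,0,0],"xyz":[0,0,0],"grip":-0.5},
    {"dr":[0,0,0],"xyz":[0,0,0],"grip":-0.6},
    {"dr":[0,0,0],"xyz":[0,0,0],"grip":-0.7},
    {"dr":[0,0,0],"xyz":[0,0,0],"grip":-0.8},
    {"dr":[0,0,0],"xyz":[0,0,0],"grip":-1},
    {"dr":[0,0,0],"xyz":[0,0,0],"grip":-1},
    {"dr":[0,0,0],"xyz":[0,0,0],"grip":-1},
    {"dr":[0,0,0],"xyz":[0,0,0],"grip":-1},
    {"dr":[0,0,0],"xyz":[0,0,0],"grip":-1}
  ]
}}

```text
time_s: 21.45
tool_pos: [0.451, -0.163, 0.046]
eef_rot: [2.102, 0.237, -2.093]
contact_force: [0.6, 0.4, 0.6]
width: 0.0103
```

Run:
```python
from h import *
st(); print(readout.observe()['ft_torque'])
```

```text
t 21.45 tcp [ 451. -163.   46.] jaw -76.8 down [ 0.005 -0.004 -1.   ] w 10.3 F [0.6 0.4 0.6] q [-34.  14. 113.  -0.  52.  43.]
[0.24158459 0.14026185 0.02731458]
```

Request:
{"api": "move_arm", "payload": {
  "grip_force": 60,
  "increments": [
    {"dr":[0,0,0],"xyz":[0,0,0],"grip":-1},
    {"dr":[0,0,0],"xyz":[-0.005,0,0],"grip":-1},
    {"dr":[0,0,0],"xyz":[-0.01,0,0],"grip":-1},
    {"dr":[0,0,0],"xyz":[-0.02,0,0],"grip":-1},
    {"dr":[0,0,0],"xyz":[-0.03,0,0],"grip":-1},
    {"dr":[0,0,0],"xyz":[-0.03,0,0],"grip":-1},
    {"dr":[0,0,0],"xyz":[-0.03,0,0],"grip":-1},
    {"dr":[0,0,0],"xyz":[-0.02,0,0],"grip":-1},
    {"dr":[0,0,0],"xyz":[0,0,0],"grip":-1},
    {"dr":[0,0,0],"xyz":[0,0,0],"grip":-1}
  ]
}}

```text
time_s: 22.45
tool_pos: [0.4484, -0.1608, 0.1992]
eef_rot: [2.101, 0.24, -2.096]
contact_force: [0.1, 0.2, -1.9]
width: 0.0099
```

Run:
```python
from h import *
st(); print(readout.observe()['ft_torque']); to(429,174,200,76.5)
im,_=cap('scene','s5'); cv2.imwrite('pics/s5c.png',cv2.resize(im[90:240,190:440],None,fx=3,fy=3,interpolation=cv2.INTER_CUBIC))
```

```text
t 22.45 tcp [ 448.4 -160.8  199.2] jaw -76.8 down [ 0.003 -0.002 -1.   ] w 9.9 F [ 0.1  0.2 -1.9] q [-34.  -0. 108.  -0.  72.  43.]
[ 0.05032288  0.12572315 -0.00963524]
jaw 256.5 dr [26.7 -0.1 -0.1] shift mm [  -0.8 -321.1   97. ]
jaw 76.5 dr [-153.3    0.2   -0.2] shift mm [ -0.8 321.1 -97. ]
```

View pics/s5c.png

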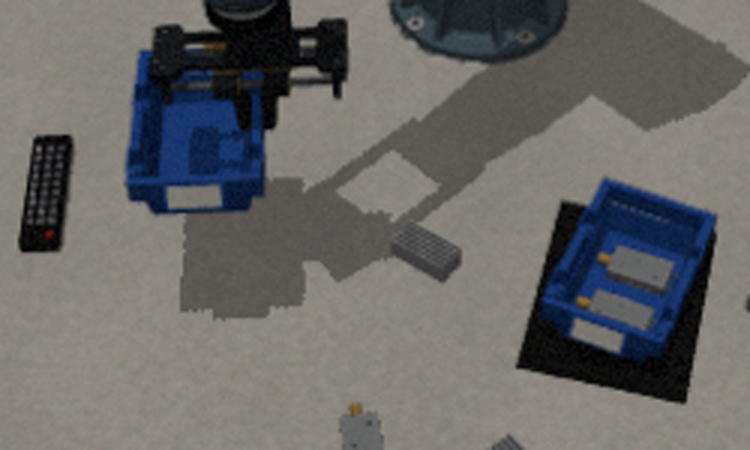

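Bin_top is held level by its left side band, at about (195,150). Now I'll turn it.

Request:
{"api": "move_arm", "payload": {
  "increments": [
    {"dr":[-4,0,0],"xyz":[0,0,0],"grip":-1},
    {"dr":[-7.5,0,0],"xyz":[0,0,0],"grip":-1},
    {"dr":[-7.5,0,0],"xyz":[0,0,0],"grip":-1},
    {"dr":[-7.5,0,0],"xyz":[0,0,0],"grip":-1},
    {"dr":[-7.5,0,0],"xyz":[0,0,0],"grip":-1},
    {"dr":[-7.5,0,0],"xyz":[0,0,0],"grip":-1},
    {"dr":[-7.5,0,0],"xyz":[0,0,0],"grip":-1},
    {"dr":[-7.5,0,0],"xyz":[0,0,0],"grip":-1},
    {"dr":[-7.5,0,0],"xyz":[0,0,0],"grip":-1},
    {"dr":[-7.5,0,0],"xyz":[0,0,0],"grip":-1},
    {"dr":[-7.5,0,0],"xyz":[0,0,0],"grip":-1},
    {"dr":[-7.5,0,0],"xyz":[0,0,0],"grip":-1},
    {"dr":[-7.5,0,0],"xyz":[0,0,0],"grip":-1},
    {"dr":[-7.5,0,0],"xyz":[0,0,0],"grip":-1},
    {"dr":[-7.5,0,0],"xyz":[0,0,0],"grip":-1},
    {"dr":[-7.5,0,0],"xyz":[0,0,0],"grip":-1},
    {"dr":[-7.5,0,0],"xyz":[0,0,0],"grip":-1},
    {"dr":[-7.5,0,0],"xyz":[0,0,0],"grip":-1},
    {"dr":[-7.5,0,0],"xyz":[0,0,0],"grip":-1},
    {"dr":[-4,0,0],"xyz":[0,0,0],"grip":-1}
  ]
}}

```text
time_s: 24.5
tool_pos: [0.4292, -0.1496, 0.1636]
eef_rot: [0.265, 1.613, -0.228]
contact_force: [0.1, -0.2, -2.6]
width: 0.0101
```

Request:
{"api": "move_arm", "payload": {
  "increments": [
    {"dr":[0,0,0],"xyz":[0,0.01,-0.003],"grip":-1},
    {"dr":[0,0,0],"xyz":[0,0.03,-0.009],"grip":-1},
    {"dr":[0,0,0],"xyz":[0,0.03,-0.009],"grip":-1},
    {"dr":[0,0,0],"xyz":[0,0.03,-0.009],"grip":-1},
    {"dr":[0,0,0],"xyz":[0,0.03,-0.009],"grip":-1},
    {"dr":[0,0,0],"xyz":[0,0.03,-0.009],"grip":-1},
    {"dr":[0,0,0],"xyz":[0,0.03,-0.009],"grip":-1},
    {"dr":[0,0,0],"xyz":[0,0.03,-0.009],"grip":-1},
    {"dr":[0,0,0],"xyz":[0,0.03,-0.009],"grip":-1},
    {"dr":[0,0,0],"xyz":[0,0.03,-0.009],"grip":-1},
    {"dr":[0,0,0],"xyz":[0,0.01,-0.003],"grip":-1},
    {"dr":[0,0,0],"xyz":[0,0,0],"grip":-1},
    {"dr":[0,0,0],"xyz":[0,0,0],"grip":-1}
  ]
}}

```text
time_s: 25.8
tool_pos: [0.427, 0.1708, 0.161]
eef_rot: [0.287, 1.635, -0.249]
contact_force: [-0.0, -0.1, -1.5]
width: 0.0102
```

Run:
```python
from h import *
st(); to(429,174,140,76.5)
```

```text
t 25.8 tcp [427.  170.8 161. ] jaw 70.6 down [-0.075  0.036 -0.997] w 10.2 F [-0.  -0.1 -1.5] q [  5.   3. 110.   3.  71. -66.]
jaw 76.5 dr [-5.9 -4.7 -0.8] shift mm [21.   3.6  1.2]
jaw 256.5 dr [174.   -1.2   7.2] shift mm [21.  -3.6 -1.2]
```

Request:
{"api": "move_arm", "payload": {
  "increments": [
    {"dr":[-3,-2.4,-0.4],"xyz":[0,0.002,0],"grip":-1},
    {"dr":[-2.8,-2.3,-0.4],"xyz":[0,0.001,0.001],"grip":-1},
    {"dr":[0,0,0],"xyz":[0,0,0],"grip":-1},
    {"dr":[0,0,0],"xyz":[0,0,0],"grip":-1}
  ]
}}

```text
time_s: 26.2
tool_pos: [0.4285, 0.1689, 0.1597]
eef_rot: [0.187, 1.564, -0.192]
contact_force: [-0.2, 0.3, -1.7]
width: 0.01
```

Run:
```python
from h import *
st(); to(429,174,105,76.5)
im,d=cap('top','t6'); cv2.imwrite('pics/t6c.png',cv2.resize(im[170:290,180:300],None,fx=5,fy=5,interpolation=cv2.INTER_CUBIC))
```

```text
t 26.2 tcp [428.5 168.9 159.7] jaw 76.1 down [-0.002 -0.003 -1.   ] w 10.0 F [-0.2  0.3 -1.7] q [  7.   1. 112.  -0.  67. -69.]
jaw 76.5 dr [-0.4 -0.1  0.2] shift mm [54.7  5.1 -0.7]
jaw 256.5 dr [1.796e+02 3.000e-01 1.000e-01] shift mm [54.7 -5.1  0.7]
```

View pics/t6c.png

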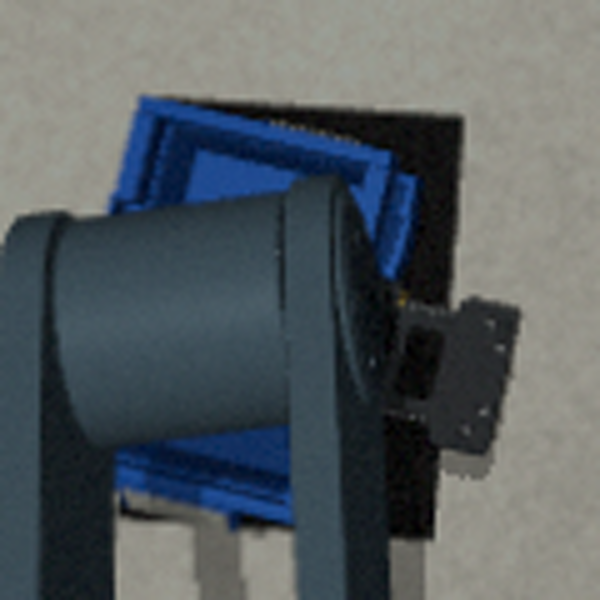

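Run:
```python
from h import *
uv=[((u+.5)/5-.5+180,(v+.5)/5-.5+170) for u,v in [(141,98),(390,152)]]
p=px('top',uv,.18)[:,:2]*1000; e=p[0]-p[1]; print(p,np.hypot(*e),np.degrees(np.arctan2(e[1],e[0]))+0)
m=p.mean(0); a=np.radians(166.5); print('centre',m+94*np.array([np.cos(a),np.sin(a)]))
```

```text
[[549.70150618 269.56541526]
 [520.9011999  144.89771304]] 127.95113762199732 76.99192840409974
centre [443.89858052 229.17542836]
```

The crop shows bin_top's far rim corners at (141,98) and (390,152), which puts its centre at (444,229) and its yaw right. I'll shift about 4 mm and lower it.

Request:
{"api": "move_arm", "payload": {
  "increments": [
    {"dr":[-0.3,0,0.2],"xyz":[0.01,0.004,0],"grip":-1},
    {"dr":[0,0,0],"xyz":[0.015,0,0],"grip":-1},
    {"dr":[0,0,0],"xyz":[0.01,0,0],"grip":-1},
    {"dr":[0,0,0],"xyz":[0,0,0],"grip":-1},
    {"dr":[0,0,0],"xyz":[0,0,0],"grip":-1}
  ]
}}

```text
time_s: 26.75
tool_pos: [0.4304, 0.1717, 0.1218]
eef_rot: [0.191, 1.566, -0.189]
contact_force: [0.5, 0.7, -1.2]
width: 0.0104
```

Run:
```python
from h import *
st(); to(429,173,105,76.5)
```

```text
t 26.75 tcp [430.4 171.7 121.8] jaw 76.1 down [-0.003  0.002 -1.   ] w 10.4 F [ 0.5  0.7 -1.2] q [  7.   5. 113.   0.  62. -69.]
jaw 76.5 dr [-0.4 -0.2 -0.1] shift mm [16.8  1.  -1.7]
jaw 256.5 dr [ 1.796e+02 -1.000e-01  3.000e-01] shift mm [16.8 -1.   1.7]
```

Request:
{"api": "move_arm", "payload": {
  "increments": [
    {"dr":[-0.4,0,0],"xyz":[0.005,0.001,-0.001],"grip":-1},
    {"dr":[0,0,0],"xyz":[0.005,0,0],"grip":-1},
    {"dr":[0,0,0],"xyz":[0.002,0,0],"grip":-1},
    {"dr":[0,0,0],"xyz":[0,0,0],"grip":-1}
  ]
}}

```text
time_s: 27.15
tool_pos: [0.4303, 0.1732, 0.1096]
eef_rot: [0.186, 1.565, -0.183]
contact_force: [-0.3, -0.0, -0.4]
width: 0.0097
```

Run:
```python
from h import *
st(); to(429,173,105,76.5)
```

```text
t 27.15 tcp [430.3 173.2 109.6] jaw 76.6 down [-0.002  0.002 -1.   ] w 9.7 F [-0.3 -0.  -0.4] q [  7.   6. 114.   0.  60. -70.]
jaw 76.5 dr [ 0.1 -0.1 -0.1] shift mm [ 4.6 -0.5 -1.2]
jaw 256.5 dr [-179.9    0.2   -0.2] shift mm [4.6 0.5 1.2]
```

Request:
{"api": "move_arm", "payload": {
  "increments": [
    {"dr":[0,0,0],"xyz":[0.002,0,-0.001],"grip":-1},
    {"dr":[0,0,0],"xyz":[0.002,0,0],"grip":-1},
    {"dr":[0,0,0],"xyz":[0,0,0],"grip":-1}
  ]
}}

```text
time_s: 27.45
tool_pos: [0.4295, 0.1736, 0.1057]
eef_rot: [0.186, 1.564, -0.182]
contact_force: [-0.2, -0.7, -1.4]
width: 0.0099
```

Run:
```python
from h import *
st(); print(readout.observe()['ft_torque'])
im,_=cap('scene','s7'); cv2.imwrite('pics/s7c.png',cv2.resize(im[100:240,330:470],None,fx=4.2,fy=4.2,interpolation=cv2.INTER_CUBIC))
```

```text
t 27.45 tcp [429.5 173.6 105.7] jaw 76.6 down [-0.001  0.002 -1.   ] w 9.9 F [-0.2 -0.7 -1.4] q [  7.   6. 114.   0.  60. -69.]
[-0.08590587  0.02491741 -0.01572756]
```

View pics/s7c.png

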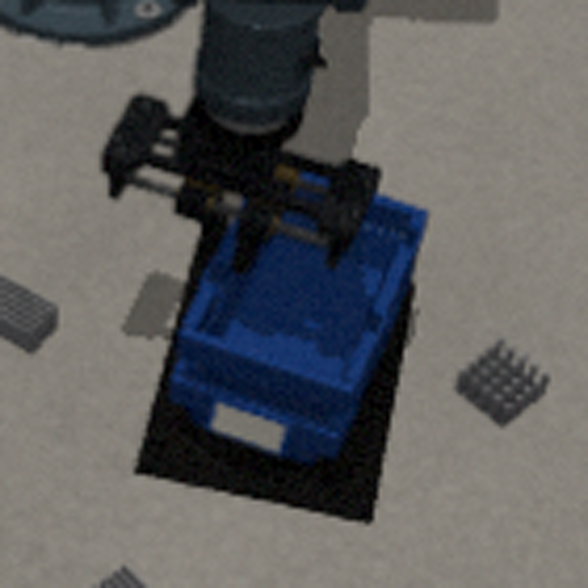

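Bin_top sits aligned just over bin_low, with the lower label showing at (248,430). There's no load yet, so I'll lower it by millimetres.

Request:
{"api": "move_arm", "payload": {
  "increments": [
    {"dr":[0,0,0],"xyz":[0.001,0,0],"grip":-1},
    {"dr":[0,0,0],"xyz":[0.0015,0,0],"grip":-1},
    {"dr":[0,0,0],"xyz":[0,0,0],"grip":-1}
  ]
}}

```text
time_s: 27.8
tool_pos: [0.4302, 0.1736, 0.1054]
eef_rot: [0.185, 1.563, -0.182]
contact_force: [0.3, 0.1, -1.1]
width: 0.0104
```

Run:
```python
from h import *
st(); print(readout.observe()['ft_torque'])
```

```text
t 27.8 tcp [430.2 173.6 105.4] jaw 76.6 down [-0.     0.002 -1.   ] w 10.4 F [ 0.3  0.1 -1.1] q [  7.   6. 114.   0.  60. -69.]
[-0.06907737 -0.04441818  0.01145855]
```

Request:
{"api": "move_arm", "payload": {
  "increments": [
    {"dr":[0,0,0],"xyz":[0.002,0,0],"grip":-1},
    {"dr":[0,0,0],"xyz":[0.001,0,0],"grip":-1},
    {"dr":[0,0,0],"xyz":[0,0,0],"grip":-1}
  ]
}}

```text
time_s: 28.1
tool_pos: [0.4308, 0.1737, 0.1052]
eef_rot: [0.185, 1.563, -0.182]
contact_force: [-0.5, -0.0, -1.2]
width: 0.0102
```

Run:
```python
from h import *
st(); print(readout.observe()['ft_torque'])
```

```text
t 28.1 tcp [430.8 173.7 105.2] jaw 76.6 down [ 0.001  0.002 -1.   ] w 10.2 F [-0.5 -0.  -1.2] q [  7.   6. 114.   0.  60. -69.]
[-0.02186435  0.06504728  0.08977439]
```

Three small steps down moved it only 0.5 mm, and z = 105 matches the predicted seated height, so it is resting. Releasing.

Request:
{"api": "move_arm", "payload": {
  "increments": [
    {"dr":[0,0,0],"xyz":[0,0,0],"grip":-0.7},
    {"dr":[0,0,0],"xyz":[0,0,0],"grip":-0.5},
    {"dr":[0,0,0],"xyz":[0,0,0],"grip":-0.3},
    {"dr":[0,0,0],"xyz":[-0.01,0,0],"grip":-0.3},
    {"dr":[0,0,0],"xyz":[-0.03,0,0],"grip":-0.3},
    {"dr":[0,0,0],"xyz":[-0.04,0,0],"grip":0.3},
    {"dr":[0,0,0],"xyz":[-0.03,0,0],"grip":1},
    {"dr":[0,0,0],"xyz":[0,-0.03,0],"grip":1},
    {"dr":[0,0,0],"xyz":[0,-0.04,0],"grip":1},
    {"dr":[0,0,0],"xyz":[0,-0.04,0],"grip":1},
    {"dr":[0,0,0],"xyz":[0,-0.04,0],"grip":1},
    {"dr":[0,0,0],"xyz":[0,0,0],"grip":1}
  ]
}}

```text
time_s: 29.3
tool_pos: [0.3966, 0.0232, 0.2254]
eef_rot: [0.181, 1.555, -0.18]
contact_force: [0.3, 0.7, 0.1]
width: 0.0848
```

Run:
```python
from h import *
st(); to(431,11,100,-24.1)
im,d=cap('scene','s8'); im2,d2=cap('top','t8')
a=cv2.resize(im[120:220,360:460],None,fx=4,fy=4,interpolation=cv2.INTER_CUBIC); b=cv2.resize(im2[180:280,190:290],None,fx=4,fy=4,interpolation=cv2.INTER_CUBIC)
cv2.imwrite('pics/st8.png',np.hstack([a,b]))
```

```text
t 29.3 tcp [396.6  23.2 225.4] jaw 76.8 down [ 0.009 -0.    -1.   ] w 84.8 F [0.3 0.7 0.1] q [-14. -14. 117.   0.  76. -91.]
jaw 155.9 dr [-79.1   0.5   0.2] shift mm [125.4 -36.3   2.9]
jaw 335.9 dr [100.9   0.3  -0.5] shift mm [125.4  36.3  -2.9]
```

View pics/st8.png

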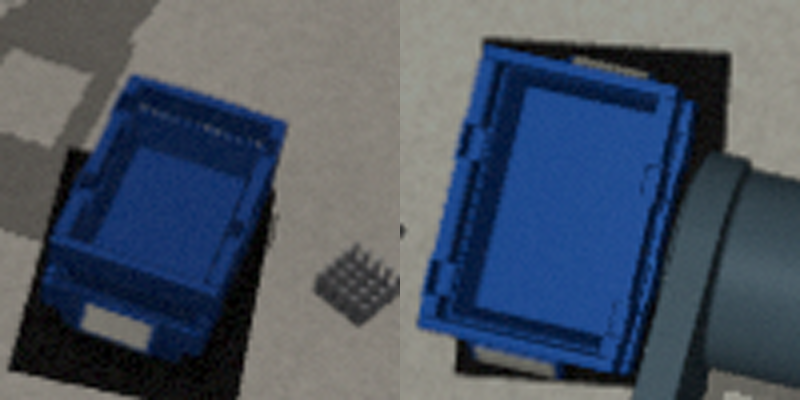

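Bin_top stands on bin_low turned half round, with the labels at opposite ends. I'll check level and centre numerically while moving over the near sink.

Request:
{"api": "move_arm", "payload": {
  "increments": [
    {"dr":[8.2,0,0],"xyz":[0,0,0],"grip":1},
    {"dr":[8.2,0,0],"xyz":[0,0,0],"grip":1},
    {"dr":[8.2,0,0],"xyz":[0,0,0],"grip":1},
    {"dr":[8.2,0,0],"xyz":[0,0,0],"grip":1},
    {"dr":[8.2,0,0],"xyz":[0,0,0],"grip":1},
    {"dr":[8.2,0,0],"xyz":[0,0,0],"grip":1},
    {"dr":[8.2,0,0],"xyz":[0,0,0],"grip":1},
    {"dr":[8.2,0,0],"xyz":[0,0,0],"grip":1},
    {"dr":[8.2,0,0],"xyz":[0,0,0],"grip":1},
    {"dr":[8.2,0,0],"xyz":[0,0,0],"grip":1},
    {"dr":[8.2,0,0],"xyz":[0,0,0],"grip":1},
    {"dr":[8.2,0,0],"xyz":[0,0,0],"grip":1},
    {"dr":[0,0,0],"xyz":[0.03,0.018,0],"grip":1},
    {"dr":[0,0,0],"xyz":[0.03,0.018,0],"grip":1},
    {"dr":[0,0,0],"xyz":[0.03,0,0],"grip":1},
    {"dr":[0,0,0],"xyz":[0.03,0,0],"grip":1},
    {"dr":[0,0,0],"xyz":[0,0,0],"grip":1},
    {"dr":[0,0,0],"xyz":[0,0,0],"grip":1}
  ]
}}

```text
time_s: 31.2
tool_pos: [0.4384, 0.0385, 0.1069]
eef_rot: [1.52, 0.986, -1.49]
contact_force: [0.3, 0.1, 0.1]
width: 0.0884
```

Run:
```python
from h import *
f=lambda L,o:[((u+.5)/4-.5+o[0],(v+.5)/4-.5+o[1]) for u,v in L]
c=[(84,44),(273,96),(211,371),(18,327)]
print('top',box(f(c,(190,180)),.125))
P=pts('top',np.load('pics/t8.npy'))
for u,v in f([(95,60),(255,100),(205,355),(33,320),(55,200)],(190,180)):
    w=P[int(v)-3:int(v)+4,int(u)-3:int(u)+4,2]; print(np.percentile(w,80).round(4))
st(); to(431,11,6,-24.1)
```

```text
top (array([445.9, 234.8]), np.float64(167.2), np.float64(128.6), np.float64(183.2))
0.1271
0.1264
0.1268
0.1271
0.126
t 31.2 tcp [438.4  38.5 106.9] jaw -23.5 down [ 0.014  0.009 -1.   ] w 88.4 F [0.3 0.1 0.1] q [-11.   2. 118.   1.  59.  12.]
jaw 335.9 dr [ 0.6 -0.8 -0.5] shift mm [100.9   4.5  28.1]
jaw 155.9 dr [-179.4    0.8   -1.3] shift mm [100.9  -4.5 -28.1]
```

The stack is level: the rim is at 126–127 mm at all five points, against 125 expected, and it's centred within 3 mm.

Request:
{"api": "move_arm", "payload": {
  "increments": [
    {"dr":[0.5,-0.8,-0.5],"xyz":[0,0.002,0.014],"grip":1},
    {"dr":[0,0,0],"xyz":[0,0.002,0.013],"grip":1},
    {"dr":[0,0,0],"xyz":[0.02,0,0],"grip":1},
    {"dr":[0,0,0],"xyz":[0.02,0,0],"grip":1},
    {"dr":[0,0,0],"xyz":[0.01,0,0],"grip":1},
    {"dr":[0,0,0],"xyz":[0,0,0],"grip":1},
    {"dr":[0,0,0],"xyz":[0,0,0],"grip":1}
  ]
}}

```text
time_s: 31.9
tool_pos: [0.4387, 0.0077, 0.0665]
eef_rot: [1.514, 0.966, -1.499]
contact_force: [0.1, -0.1, -0.2]
width: 0.0879
```

Run:
```python
from h import *
st(); to(431,11,6,-24.1)
```

```text
t 31.9 tcp [438.7   7.7  66.5] jaw -23.9 down [ 0.015 -0.008 -1.   ] w 87.9 F [ 0.1 -0.1 -0.2] q [-14.   7. 119.  -0.  53.  10.]
jaw 335.9 dr [ 0.2  0.  -1. ] shift mm [60.5 -8.4  0.1]
jaw 155.9 dr [-1.798e+02  1.500e+00  1.000e-01] shift mm [60.5  8.4 -0.1]
```

Request:
{"api": "move_arm", "payload": {
  "increments": [
    {"dr":[0,0,-1],"xyz":[0.01,-0.008,0],"grip":1},
    {"dr":[0,0,0],"xyz":[0.015,0,0],"grip":1},
    {"dr":[0,0,0],"xyz":[0.015,0,0],"grip":1},
    {"dr":[0,0,0],"xyz":[0.008,0,0],"grip":1},
    {"dr":[0,0,0],"xyz":[0,0,0],"grip":1}
  ]
}}

```text
time_s: 32.4
tool_pos: [0.4328, 0.0109, 0.0191]
eef_rot: [1.51, 0.981, -1.508]
contact_force: [-0.1, -0.1, 0.1]
width: 0.0884
```

Run:
```python
from h import *
st(); to(431,11,6,-24.1)
```

```text
t 32.4 tcp [432.8  10.9  19.1] jaw -23.9 down [ 0.002 -0.001 -1.   ] w 88.4 F [-0.1 -0.1  0.1] q [-14.  12. 120.  -0.  47.  10.]
jaw 335.9 dr [ 0.2  0.  -0.1] shift mm [13.1 -1.6  0.7]
jaw 155.9 dr [-179.8    0.2    0. ] shift mm [13.1  1.6 -0.7]
```

Request:
{"api": "move_arm", "payload": {
  "grip_force": 25,
  "increments": [
    {"dr":[0,0,0],"xyz":[0.009,-0.001,0.001],"grip":1},
    {"dr":[0,0,0],"xyz":[0.003,0,0],"grip":1},
    {"dr":[0,0,0],"xyz":[0,0,0],"grip":-1},
    {"dr":[0,0,0],"xyz":[0,0,0],"grip":-1},
    {"dr":[0,0,0],"xyz":[0,0,0],"grip":-1},
    {"dr":[0,0,0],"xyz":[0,0,0],"grip":-1},
    {"dr":[0,0,0],"xyz":[0,0,0],"grip":-1},
    {"dr":[0,0,0],"xyz":[0,0,0],"grip":-1},
    {"dr":[0,0,0],"xyz":[0,0,0],"grip":-1},
    {"dr":[0,0,0],"xyz":[-0.01,0,0],"grip":-1},
    {"dr":[0,0,0],"xyz":[-0.03,0,0],"grip":-1},
    {"dr":[0,0,0],"xyz":[-0.04,0,0],"grip":-1},
    {"dr":[0,0,0],"xyz":[-0.04,0,0],"grip":-1},
    {"dr":[0,0,0],"xyz":[-0.04,0,0],"grip":-1},
    {"dr":[-5,0,0],"xyz":[0,0,0],"grip":-1},
    {"dr":[-5,0,0],"xyz":[0,0,0],"grip":-1},
    {"dr":[0,0,0],"xyz":[0,0,0],"grip":-1},
    {"dr":[0,0,0],"xyz":[0,0,0],"grip":-1}
  ]
}}

```text
time_s: 34.2
tool_pos: [0.4307, 0.0109, 0.1794]
eef_rot: [1.385, 1.082, -1.379]
contact_force: [-0.1, -0.2, -1.6]
width: 0.0361
```

Run:
```python
from h import *
a=np.radians(-13)
for x in(-34,34): print(np.array([445,234])+x*np.array([np.cos(a),np.sin(a)]))
st(); to(412,242,180,-13)
```

```text
[411.8714178  241.64833585]
[478.1285822  226.35166415]
t 34.2 tcp [430.7  10.9 179.4] jaw -13.7 down [ 0.006 -0.002 -1.   ] w 36.1 F [-0.1 -0.2 -1.6] q [-14.  -5. 116.  -0.  69.  -1.]
jaw 347 dr [-0.7  0.  -0.3] shift mm [  -0.6  -70.2 -221. ]
jaw 167 dr [179.3  -0.5  -0. ] shift mm [ -0.6  70.2 221. ]
```

Request:
{"api": "move_arm", "payload": {
  "increments": [
    {"dr":[-0.6,0,-0.2],"xyz":[0,-0.005,-0.015],"grip":-1},
    {"dr":[0,0,0],"xyz":[0,-0.01,-0.032],"grip":-1},
    {"dr":[0,0,0],"xyz":[0,-0.01,-0.032],"grip":-1},
    {"dr":[0,0,0],"xyz":[0,-0.01,-0.032],"grip":-1},
    {"dr":[0,0,0],"xyz":[0,-0.01,-0.032],"grip":-1},
    {"dr":[0,0,0],"xyz":[0,-0.01,-0.032],"grip":-1},
    {"dr":[0,0,0],"xyz":[0,-0.01,-0.025],"grip":-1},
    {"dr":[0,0,0],"xyz":[0,0,0],"grip":-1},
    {"dr":[0,0,0],"xyz":[0,0,0],"grip":-1}
  ]
}}

```text
time_s: 35.1
tool_pos: [0.4102, 0.2271, 0.1758]
eef_rot: [1.384, 1.083, -1.397]
contact_force: [-0.2, -0.9, -1.6]
width: 0.0355
```

Run:
```python
from h import *
st(); to(412,242,68,-13)
```

```text
t 35.1 tcp [410.2 227.1 175.8] jaw -14.3 down [-0.007 -0.003 -1.   ] w 35.5 F [-0.2 -0.9 -1.6] q [ 14.   1. 110.  -0.  69.  29.]
jaw 347 dr [-1.3  0.2  0.4] shift mm [107.8  -1.6 -14.9]
jaw 167 dr [178.7   0.6  -0.4] shift mm [107.8   1.6  14.9]
```

Request:
{"api": "move_arm", "payload": {
  "increments": [
    {"dr":[-1.2,0.2,0.4],"xyz":[0,-0.002,-0.0145],"grip":-1},
    {"dr":[0,0,0],"xyz":[0.02,0,0],"grip":-1},
    {"dr":[0,0,0],"xyz":[0.02,0,0],"grip":-1},
    {"dr":[0,0,0],"xyz":[0.01,0,0],"grip":-1},
    {"dr":[0,0,0],"xyz":[0,0,0],"grip":-1},
    {"dr":[0,0,0],"xyz":[0,0,0],"grip":-1}
  ]
}}

```text
time_s: 35.7
tool_pos: [0.4129, 0.2368, 0.124]
eef_rot: [1.379, 1.085, -1.384]
contact_force: [-1.0, -0.0, -0.9]
width: 0.0358
```

Run:
```python
from h import *
st(); to(412,242,68,-13)
```

```text
t 35.7 tcp [412.9 236.8 124. ] jaw -13.6 down [-0.001 -0.003 -1.   ] w 35.8 F [-1.  -0.  -0.9] q [ 16.   6. 112.  -0.  63.  29.]
jaw 347 dr [-0.6  0.2 -0. ] shift mm [56.  -2.  -4.9]
jaw 167 dr [179.4  -0.   -0.3] shift mm [56.   2.   4.9]
```

Request:
{"api": "move_arm", "payload": {
  "increments": [
    {"dr":[-0.5,0.1,0],"xyz":[0.005,-0.002,-0.005],"grip":-1},
    {"dr":[0,0,0],"xyz":[0.015,0,0],"grip":-1},
    {"dr":[0,0,0],"xyz":[0.015,0,0],"grip":-1},
    {"dr":[0,0,0],"xyz":[0.008,0,0],"grip":-1},
    {"dr":[0,0,0],"xyz":[0,0,0],"grip":-1}
  ]
}}

```text
time_s: 36.2
tool_pos: [0.4153, 0.2433, 0.0829]
eef_rot: [1.381, 1.089, -1.37]
contact_force: [-0.1, 0.8, -0.7]
width: 0.036
```

Run:
```python
from h import *
st(); to(412,242,68,-13)
```

```text
t 36.2 tcp [415.3 243.3  82.9] jaw -13.1 down [ 0.007  0.001 -1.   ] w 36.0 F [-0.1  0.8 -0.7] q [ 16.  10. 112.  -0.  57.  29.]
jaw 347 dr [-0.1 -0.2 -0.4] shift mm [14.9 -2.9  2.1]
jaw 167 dr [179.9  -0.6   0.3] shift mm [14.9  2.9 -2.1]
```

Request:
{"api": "move_arm", "payload": {
  "increments": [
    {"dr":[0,-0.2,-0.4],"xyz":[0.006,-0.003,0.002],"grip":-1},
    {"dr":[0,0,0],"xyz":[0.005,0,0],"grip":-1},
    {"dr":[0,0,0],"xyz":[0.001,0,0],"grip":-1},
    {"dr":[0,0,0],"xyz":[0,0,0],"grip":-1}
  ]
}}

```text
time_s: 36.6
tool_pos: [0.4129, 0.2426, 0.0715]
eef_rot: [1.376, 1.092, -1.375]
contact_force: [0.1, -0.4, -0.9]
width: 0.0357
```

Run:
```python
from h import *
st(); to(412,242,68,-13)
```

```text
t 36.6 tcp [412.9 242.6  71.5] jaw -13.1 down [ 0.001  0.    -1.   ] w 35.7 F [ 0.1 -0.4 -0.9] q [ 16.  11. 113.  -0.  56.  29.]
jaw 347 dr [-0.1 -0.  -0.1] shift mm [ 3.5 -0.7  0.8]
jaw 167 dr [ 1.799e+02 -1.000e-01  0.000e+00] shift mm [ 3.5  0.7 -0.8]
```

Request:
{"api": "move_arm", "payload": {
  "increments": [
    {"dr":[0,0,0],"xyz":[0.002,-0.0005,0.001],"grip":-1},
    {"dr":[0,0,0],"xyz":[0.001,0,0],"grip":-1},
    {"dr":[0,0,0],"xyz":[0,0,0],"grip":0.05},
    {"dr":[0,0,0],"xyz":[0,0,0],"grip":0.05},
    {"dr":[0,0,0],"xyz":[-0.01,0,0],"grip":0.05},
    {"dr":[0,0,0],"xyz":[-0.04,0,0],"grip":0.05},
    {"dr":[0,0,0],"xyz":[-0.04,0,0],"grip":0.5},
    {"dr":[0,0,0],"xyz":[-0.02,0,0],"grip":1},
    {"dr":[6.8,0,0],"xyz":[0,0,0],"grip":1},
    {"dr":[6.8,0,0],"xyz":[0,0,0],"grip":1},
    {"dr":[6.8,0,0],"xyz":[0,0,0],"grip":1},
    {"dr":[6.8,0,0],"xyz":[0,0,0],"grip":1},
    {"dr":[0,0,0],"xyz":[0,0,0],"grip":1}
  ]
}}

```text
time_s: 37.9
tool_pos: [0.4141, 0.2422, 0.192]
eef_rot: [1.727, 0.776, -1.707]
contact_force: [-0.2, -1.0, -0.8]
width: 0.0879
```

Run:
```python
from h import *
st(); to(687,147,80,-40.7)
```

```text
t 37.9 tcp [414.1 242.2 192. ] jaw -41.3 down [ 0.01   0.003 -1.   ] w 87.9 F [-0.2 -1.  -0.8] q [ 16.   0. 109.   0.  70.  57.]
jaw 319.3 dr [-0.6 -0.5 -0.3] shift mm [ 112.   269.  -105.7]
jaw 139.3 dr [179.4  -0.5   0.8] shift mm [ 112.  -269.   105.7]
```

Request:
{"api": "move_arm", "payload": {
  "increments": [
    {"dr":[-0.5,-0.5,-0.3],"xyz":[0,0.02,-0.008],"grip":1},
    {"dr":[0,0,0],"xyz":[0,0.033,-0.013],"grip":1},
    {"dr":[0,0,0],"xyz":[0,0.033,-0.013],"grip":1},
    {"dr":[0,0,0],"xyz":[0,0.033,-0.013],"grip":1},
    {"dr":[0,0,0],"xyz":[0,0.033,-0.013],"grip":1},
    {"dr":[0,0,0],"xyz":[0.02,0.033,-0.013],"grip":1},
    {"dr":[0,0,0],"xyz":[0.03,0.033,-0.013],"grip":1},
    {"dr":[0,0,0],"xyz":[0.03,0.02,-0.008],"grip":1},
    {"dr":[0,0,0],"xyz":[0.02,0,0],"grip":1},
    {"dr":[0,0,0],"xyz":[0,0,0],"grip":1},
    {"dr":[0,0,0],"xyz":[0,0,0],"grip":1}
  ]
}}

```text
time_s: 39.0
tool_pos: [0.6684, 0.1576, 0.0945]
eef_rot: [1.691, 0.81, -1.678]
contact_force: [-0.2, 1.1, 0.5]
width: 0.088
```

Run:
```python
from h import *
st(); to(687,147,6,-40.7)
im,d=cap('top','t9'); cv2.imwrite('pics/t9c.png',cv2.resize(im[110:285,190:330],None,fx=3.4,fy=3.4,interpolation=cv2.INTER_CUBIC))
```

```text
t 39.0 tcp [668.4 157.6  94.5] jaw -38.5 down [ 0.007  0.001 -1.   ] w 88.0 F [-0.2  1.1  0.5] q [ 3. 32. 81.  0. 67. 42.]
jaw 319.3 dr [ 2.2 -0.3 -0.3] shift mm [88.5 21.  -4.1]
jaw 139.3 dr [-177.8    0.4   -0.5] shift mm [ 88.5 -21.    4.1]
```

View pics/t9c.png

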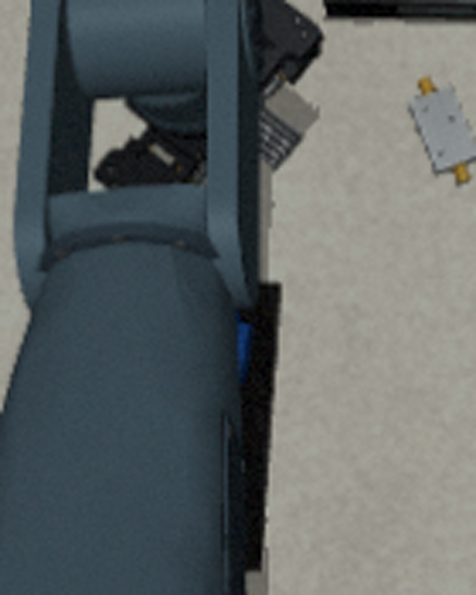

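The arm hides the stack in this view, though the far sink is visible between the jaws at about (285,130). Continuing.

Request:
{"api": "move_arm", "payload": {
  "increments": [
    {"dr":[2,-0.3,-0.3],"xyz":[0,0.02,-0.004],"grip":1},
    {"dr":[0,0,0],"xyz":[0.015,0,0],"grip":1},
    {"dr":[0,0,0],"xyz":[0.02,0,0],"grip":1},
    {"dr":[0,0,0],"xyz":[0.01,0,0],"grip":1},
    {"dr":[0,0,0],"xyz":[0,0,0],"grip":1},
    {"dr":[0,0,0],"xyz":[0,0,0],"grip":1}
  ]
}}

```text
time_s: 39.65
tool_pos: [0.6865, 0.1518, 0.0546]
eef_rot: [1.709, 0.791, -1.695]
contact_force: [0.7, 0.4, -0.3]
width: 0.0881
```

Run:
```python
from h import *
st(); to(687,147,6,-40.7)
```

```text
t 39.65 tcp [686.5 151.8  54.6] jaw -40.0 down [ 0.007  0.001 -1.   ] w 88.1 F [ 0.7  0.4 -0.3] q [ 3. 37. 79.  0. 64. 43.]
jaw 319.3 dr [ 0.7 -0.3 -0.3] shift mm [48.6  3.5  3.3]
jaw 139.3 dr [-179.3    0.4   -0.5] shift mm [48.6 -3.5 -3.3]
```

Request:
{"api": "move_arm", "payload": {
  "increments": [
    {"dr":[0.6,-0.3,-0.3],"xyz":[0.01,0.003,0.003],"grip":1},
    {"dr":[0,0,0],"xyz":[0.015,0,0],"grip":1},
    {"dr":[0,0,0],"xyz":[0.012,0,0],"grip":1},
    {"dr":[0,0,0],"xyz":[0.003,0,0],"grip":1},
    {"dr":[0,0,0],"xyz":[0,0,0],"grip":1}
  ]
}}

```text
time_s: 40.15
tool_pos: [0.6871, 0.1477, 0.0124]
eef_rot: [1.71, 0.786, -1.709]
contact_force: [-0.4, -0.3, 0.4]
width: 0.0885
```

Run:
```python
from h import *
st(); to(687,147,6,-40.7)
```

```text
t 40.15 tcp [687.1 147.7  12.4] jaw -40.6 down [ 0.     0.001 -1.   ] w 88.5 F [-0.4 -0.3  0.4] q [ 2. 40. 79.  0. 61. 43.]
jaw 319.3 dr [ 0.1 -0.1  0. ] shift mm [6.4 0.4 0.5]
jaw 139.3 dr [-1.799e+02 -0.000e+00 -1.000e-01] shift mm [ 6.4 -0.4 -0.5]
```

Request:
{"api": "move_arm", "payload": {
  "grip_force": 25,
  "increments": [
    {"dr":[0,0,0],"xyz":[0.005,0,0],"grip":1},
    {"dr":[0,0,0],"xyz":[0.001,0,0],"grip":-1},
    {"dr":[0,0,0],"xyz":[0,0,0],"grip":-1},
    {"dr":[0,0,0],"xyz":[0,0,0],"grip":-1},
    {"dr":[0,0,0],"xyz":[0,0,0],"grip":-1},
    {"dr":[0,0,0],"xyz":[0,0,0],"grip":-1},
    {"dr":[0,0,0],"xyz":[0,0,0],"grip":-1},
    {"dr":[0,0,0],"xyz":[0,0,0],"grip":-1},
    {"dr":[0,0,0],"xyz":[0,0,0],"grip":-1},
    {"dr":[0,0,0],"xyz":[-0.01,0,0],"grip":-1},
    {"dr":[0,0,0],"xyz":[-0.03,0,0],"grip":-1},
    {"dr":[0,0,0],"xyz":[-0.04,0,0],"grip":-1},
    {"dr":[0,0,0],"xyz":[-0.04,0,0],"grip":-1},
    {"dr":[0,0,0],"xyz":[-0.04,0,0],"grip":-1},
    {"dr":[-6.8,0,0],"xyz":[0,0,0],"grip":-1},
    {"dr":[-6.8,0,0],"xyz":[0,0,0],"grip":-1},
    {"dr":[-6.8,0,0],"xyz":[0,0,0],"grip":-1},
    {"dr":[-6.8,0,0],"xyz":[0,0,0],"grip":-1},
    {"dr":[0,0,0],"xyz":[0,0,0],"grip":-1}
  ]
}}

```text
time_s: 42.05
tool_pos: [0.6875, 0.1479, 0.1808]
eef_rot: [1.371, 1.096, -1.362]
contact_force: [0.8, 0.3, -1.4]
width: 0.0357
```

Run:
```python
from h import *
st(); to(478,226.5,175,-13)
```

```text
t 42.05 tcp [687.5 147.9 180.8] jaw -12.4 down [ 0.006  0.001 -1.   ] w 35.7 F [ 0.8  0.3 -1.4] q [ 2. 29. 75.  0. 76. 15.]
jaw 347 dr [ 0.6 -0.2 -0.3] shift mm [   5.8 -221.8  -29.5]
jaw 167 dr [-179.4    0.5   -0.2] shift mm [  5.8 221.8  29.5]
```

Request:
{"api": "move_arm", "payload": {
  "increments": [
    {"dr":[0.5,-0.2,-0.3],"xyz":[0,-0.015,-0.002],"grip":-1},
    {"dr":[0,0,0],"xyz":[0,-0.032,-0.005],"grip":-1},
    {"dr":[0,0,0],"xyz":[0,-0.032,-0.005],"grip":-1},
    {"dr":[0,0,0],"xyz":[0,-0.032,-0.005],"grip":-1},
    {"dr":[0,0,0],"xyz":[0,-0.032,-0.005],"grip":-1},
    {"dr":[0,0,0],"xyz":[0,-0.032,-0.005],"grip":-1},
    {"dr":[0,0,0],"xyz":[0,-0.025,-0.003],"grip":-1},
    {"dr":[0,0,0],"xyz":[0,0,0],"grip":-1},
    {"dr":[0,0,0],"xyz":[0,0,0],"grip":-1}
  ]
}}

```text
time_s: 42.95
tool_pos: [0.4932, 0.2255, 0.1832]
eef_rot: [1.398, 1.074, -1.394]
contact_force: [-0.0, 0.5, -0.7]
width: 0.0356
```

Run:
```python
from h import *
st(); to(478,226.5,68,-13)
```

```text
t 42.95 tcp [493.2 225.5 183.2] jaw -14.8 down [ 0.003 -0.    -1.   ] w 35.6 F [-0.   0.5 -0.7] q [ 12.   9. 100.  -0.  70.  27.]
jaw 347 dr [-1.8 -0.  -0.2] shift mm [115.2 -15.    2.4]
jaw 167 dr [178.2  -0.3   0. ] shift mm [115.2  15.   -2.4]
```

Request:
{"api": "move_arm", "payload": {
  "increments": [
    {"dr":[-1.7,0,-0.2],"xyz":[0,-0.0145,0.002],"grip":-1},
    {"dr":[0,0,0],"xyz":[0.02,0,0],"grip":-1},
    {"dr":[0,0,0],"xyz":[0.02,0,0],"grip":-1},
    {"dr":[0,0,0],"xyz":[0.015,0,0],"grip":-1},
    {"dr":[0,0,0],"xyz":[0,0,0],"grip":-1},
    {"dr":[0,0,0],"xyz":[0,0,0],"grip":-1}
  ]
}}

```text
time_s: 43.55
tool_pos: [0.4802, 0.2259, 0.1285]
eef_rot: [1.379, 1.091, -1.375]
contact_force: [0.4, -0.8, -0.3]
width: 0.0357
```

Run:
```python
from h import *
st(); to(478,226.5,68,-13)
```

```text
t 43.55 tcp [480.2 225.9 128.5] jaw -13.2 down [ 0.002  0.001 -1.   ] w 35.7 F [ 0.4 -0.8 -0.3] q [ 12.  12. 104.   0.  64.  26.]
jaw 347 dr [-0.2 -0.1 -0.1] shift mm [60.5 -2.3 -0.1]
jaw 167 dr [ 1.798e+02 -2.000e-01  1.000e-01] shift mm [60.5  2.3  0.1]
```

Request:
{"api": "move_arm", "payload": {
  "increments": [
    {"dr":[-0.2,0,0],"xyz":[0.01,-0.002,0],"grip":-1},
    {"dr":[0,0,0],"xyz":[0.015,0,0],"grip":-1},
    {"dr":[0,0,0],"xyz":[0.015,0,0],"grip":-1},
    {"dr":[0,0,0],"xyz":[0.006,0,0],"grip":-1},
    {"dr":[0,0,0],"xyz":[0,0,0],"grip":-1}
  ]
}}

```text
time_s: 44.05
tool_pos: [0.4808, 0.2266, 0.0835]
eef_rot: [1.38, 1.09, -1.367]
contact_force: [-0.6, 0.9, -0.6]
width: 0.0356
```

Run:
```python
from h import *
st(); to(478,226.5,68,-13)
```

```text
t 44.05 tcp [480.8 226.6  83.5] jaw -13.0 down [ 0.008  0.002 -1.   ] w 35.6 F [-0.6  0.9 -0.6] q [ 12.  16. 105.   0.  58.  25.]
jaw 347 dr [ 0.  -0.2 -0.4] shift mm [15.5 -2.7  0.7]
jaw 167 dr [-180.     0.6   -0.4] shift mm [15.5  2.7 -0.7]
```

Request:
{"api": "move_arm", "payload": {
  "increments": [
    {"dr":[0,-0.2,-0.4],"xyz":[0.006,-0.002,0],"grip":-1},
    {"dr":[0,0,0],"xyz":[0.005,0,0],"grip":-1},
    {"dr":[0,0,0],"xyz":[0.002,0,0],"grip":-1},
    {"dr":[0,0,0],"xyz":[0,0,0],"grip":-1}
  ]
}}

```text
time_s: 44.45
tool_pos: [0.4799, 0.2275, 0.0711]
eef_rot: [1.376, 1.093, -1.372]
contact_force: [0.0, -0.6, -0.2]
width: 0.0357
```

Run:
```python
from h import *
st(); to(478,226.5,68,-13)
```

```text
t 44.45 tcp [479.9 227.5  71.1] jaw -13.0 down [ 0.002  0.001 -1.   ] w 35.7 F [ 0.  -0.6 -0.2] q [ 13.  17. 105.   0.  57.  25.]
jaw 347 dr [ 0.  -0.1 -0.1] shift mm [ 3.1 -1.7  1.4]
jaw 167 dr [-1.8e+02  2.0e-01 -1.0e-01] shift mm [ 3.1  1.7 -1.4]
```

Request:
{"api": "move_arm", "payload": {
  "increments": [
    {"dr":[0,0,0],"xyz":[0.002,-0.001,0],"grip":-1},
    {"dr":[0,0,0],"xyz":[0.001,0,0],"grip":-1},
    {"dr":[0,0,0],"xyz":[0,0,0],"grip":0.05},
    {"dr":[0,0,0],"xyz":[0,0,0],"grip":0.05},
    {"dr":[0,0,0],"xyz":[-0.01,0,0],"grip":0.05},
    {"dr":[0,0,0],"xyz":[-0.04,0,0],"grip":0.05},
    {"dr":[0,0,0],"xyz":[-0.04,0,0],"grip":0.3},
    {"dr":[0,0,0],"xyz":[-0.04,0,0],"grip":0.5},
    {"dr":[0,0,0],"xyz":[0,0,0.04],"grip":0.5},
    {"dr":[0,0,0],"xyz":[0,0,0.04],"grip":0.5},
    {"dr":[0,0,0],"xyz":[0,0,0.04],"grip":0.5},
    {"dr":[0,0,0],"xyz":[0,0,0.04],"grip":0.5},
    {"dr":[0,0,0],"xyz":[0,0,0.04],"grip":0.5},
    {"dr":[0,0,0],"xyz":[0,0,0.04],"grip":0.5},
    {"dr":[0,0,0],"xyz":[0,0,0.04],"grip":0.5},
    {"dr":[0,0,0],"xyz":[0,0,0.04],"grip":0.5},
    {"dr":[0,0,0],"xyz":[0,0,0],"grip":0.5},
    {"dr":[0,0,0],"xyz":[0,0,0],"grip":0.5}
  ]
}}

```text
time_s: 46.25
tool_pos: [0.4078, -0.0954, 0.216]
eef_rot: [1.381, 1.078, -1.355]
contact_force: [-0.1, 0.9, 0.1]
width: 0.0656
```

Run:
```python
from h import *
st()
im,d=cap('scene','s10'); im2,d2=cap('top','t10')
a=cv2.resize(im[120:220,360:460],None,fx=4,fy=4,interpolation=cv2.INTER_CUBIC); b=cv2.resize(im2[180:280,190:290],None,fx=4,fy=4,interpolation=cv2.INTER_CUBIC)
cv2.imwrite('pics/st10.png',np.vstack([np.hstack([a,b]),np.hstack([cv2.resize(im2[90:290,160:],None,fx=.83,fy=.83),cv2.resize(im2[90:290,160:],None,fx=.83,fy=.83)])[:190,:800] if 0 else cv2.resize(im2[100:285,140:510],(400,200)).repeat(2,1)[:200,:800]]))
P=pts('top',d2)
for u,v in [(95,60),(255,100),(205,355),(33,320),(55,200)]:
    u=int(u/4+190);v=int(v/4+180); print(np.percentile(P[v-3:v+4,u-3:u+4,2],80).round(4))
```

```text
t 46.25 tcp [407.8 -95.4 216. ] jaw -12.8 down [ 0.022 -0.004 -1.   ] w 65.6 F [-0.1  0.9  0.1] q [-30. -10. 116.   0.  74. -17.]
0.1265
0.1266
0.1266
0.127
0.1276
```

View pics/st10.png

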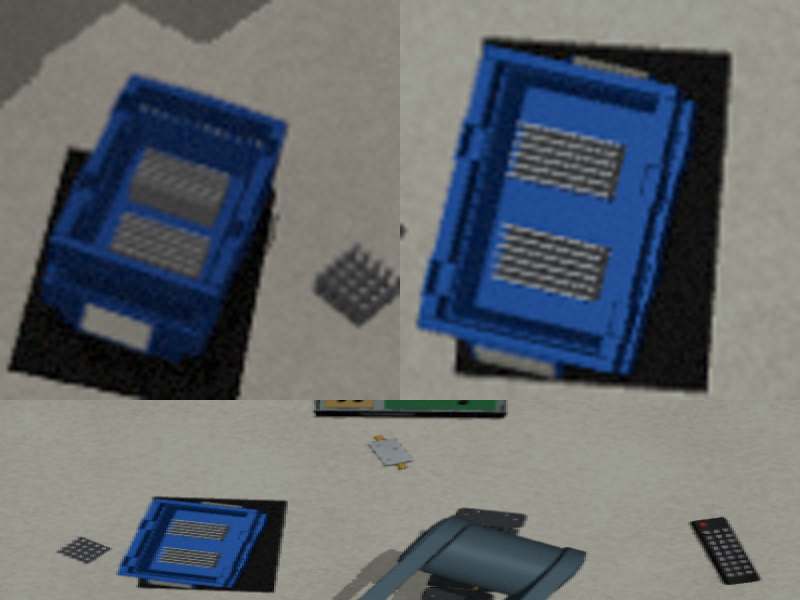

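The final picture shows both sinks flat in the upper bin, at (570,160) and (550,262). The stack is level, the lower label shows at the far end, and the amplifier, pin sink and remote haven't moved. Handing in.

```bash
python3 -c "
from h import *
print(job.finish_job())"
```

```text
the job is handed in; nothing more can be done
None
```

The repair kit is made up and handed in at about 46 s of the 138 s allowed. I viewed 14 pictures.

- **Lower bin:** both tuners were seen lying flat in it before stacking.
- **Stack:** the other bin stands on top, turned half round, with the labels at opposite ends. After the last placing, its rim read 126–128 mm at five points, against 125 mm expected, so it stands level and has not nested. Its centre was within about 3 mm of the lower bin's when measured just after stacking.
- **Upper bin:** both straight-finned sinks lie flat side by side in it.
- **Left alone:** the amplifier, pin heat sink and remote look unmoved in the last picture. I did not measure them again.

**Check that disagreed:** when I lowered the upper bin, the force reading showed no clear rise at contact. I judged it seated because it stopped moving at the predicted height. The rim heights measured afterwards agreed.

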